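# Load and close the vacuum drying chamber

## Task

Set every washed engine part from the blue mat gently onto the rack inside the vacuum drying chamber, side by side and the same way up as they stand on the mat; then lay the cover home on its gasket and tighten its four wing screws clockwise, evenly and in cross order (each followed by the one diagonally opposite): all four half-way first, then all four fully tight in cross order again. Only when all are tight, turn the pump's red isolator from OFF to ON. Leave the jar, the cardboard box and the spanner where they are.

Things in the scene. Friction and masses are not known exactly. Their poses are not given: they have to be found in the camera images.
- chamber_rack (a point): Cast-aluminium bench vacuum drying chamber, fixed: an open-topped box, mouth 130 mm (own x) by 220 mm (own y), inner walls upright. This point: centre of the slotted rack that is its inner floor, 50 mm above the bench and 55 mm below the flange. Own z up.
- chamber_seat (a point): Centre of the chamber's mouth at flange and gasket level, 105 mm above the bench; axes of the chamber. Flange 209 x 299 mm (x by y), orange gasket. Around the cover's place runs a locating rim, 2.5 mm clear of the cover on each side, upright for 6 mm, then flaring outwards by 6 mm; top 16 mm above the flange; open for 45 mm at each corner.
- cover_grip (a point): Centre of the bar of the cover's black bow handle, 44 mm above the cover's underside. Bar 12 mm square, 78 mm clear along own y between its posts, 30 mm clear beneath. Cover: loose aluminium plate 190 (own x) x 280 (own y) x 8 mm, 0.8 kg, right way up on the bench. It fits either way round (half a turn); home, its y is parallel to the chamber's and this point is 44 mm above the flange.
- isolator_grip (a point): Red rotary isolator handle of the vacuum pump on a fixed grey box (90 x 90 x 95 mm) with a yellow plate, beyond the chamber. An upright bar 50 mm long, 14 mm thick, top 139 mm above the bench, 40 above the yellow plate. This point: on its upright axis, 24 mm above the yellow plate, where to grip. Own x along the bar to the end with a white line; turns with the handle.
- isolator (a joint): Isolator handle, 0 = OFF (bar along the box's y) to 1.57 rad = ON, growing clockwise seen from above. It snaps: a spring holds it at either end (about 0.08 N m) and throws it over once past the middle, 0.8 rad.
- piston1_mid (a point): Aluminium piston with a dark grey crown, 50 mm diameter, 42 mm tall, 0.14 kg, standing upright. This point: its centre, 21 mm above its foot. Absent in some starts.
- piston2_mid (a point): Aluminium piston with a tan crown, 50 mm diameter, 42 mm tall, 0.14 kg, standing upright. This point: its centre, 21 mm above its foot. Absent in some starts.
- gear_mid (a point): Steel pump gear, 44 mm diameter over the teeth, 30 mm tall, 0.25 kg, lying flat. This point: its centre, 15 mm above its foot. Absent in some starts.
- float_bowl_mid (a point): Cast carburettor float bowl, a block 48 mm (own x) by 42 mm (own y) by 34 mm tall, 0.12 kg, standing upside down on its flat rim. This point: its centre, 17 mm above its foot. Absent in some starts.
- mat: Blue bench mat, 240 x 240 x 2 mm, fixed, on which the washed parts stand.
- jar: Bystander: closed glass jar with yellow cap, 66 mm diameter, 100 mm tall; origin at its foot.
- ring_box: Bystander: cardboard box 70 x 70 x 55 mm; origin at its foot.
- spanner: Bystander: steel spanner 180 mm long, 8 mm thick, lying on the bench; origin at its middle, underside.
- wing1_grip (a point): Black wing screw 1, captive in the cover at its +x +y corner, 81 and 126 mm from the middle (cover axes). Its wings form one upright blade 44 mm long, 9 mm thick, from 10 to 34 mm above the cover plate, on a 20 mm hub; a white dot marks one wing. This point: on the screw's axis, 23 mm above the plate, where to grip. Own x along the blade to the dotted wing, own y across the blade, z up; turns with it.
- wing1 (a joint): Angle of wing screw 1, growing clockwise seen from above (tightening). 0: backed off, blade along the cover's x, dot to +x; starts at 0 to 0.4. 1.3 rad is half-way (1.0 and over counts), 2.6 rad the hard stop: fully tight (2.35 and over counts). Friction 0.1 N m; stays where it is left. Its diagonal partner: wing screw 3.
- wing2_grip (a point): Black wing screw 2, captive in the cover at its +x -y corner, 81 and 126 mm from the middle (cover axes). Its wings form one upright blade 44 mm long, 9 mm thick, from 10 to 34 mm above the cover plate, on a 20 mm hub; a white dot marks one wing. This point: on the screw's axis, 23 mm above the plate, where to grip. Own x along the blade to the dotted wing, own y across the blade, z up; turns with it.
- wing2 (a joint): Angle of wing screw 2, growing clockwise seen from above (tightening). 0: backed off, blade along the cover's x, dot to +x; starts at 0 to 0.4. 1.3 rad is half-way (1.0 and over counts), 2.6 rad the hard stop: fully tight (2.35 and over counts). Friction 0.1 N m; stays where it is left. Its diagonal partner: wing screw 4.
- wing3_grip (a point): Black wing screw 3, captive in the cover at its -x -y corner, 81 and 126 mm from the middle (cover axes). Its wings form one upright blade 44 mm long, 9 mm thick, from 10 to 34 mm above the cover plate, on a 20 mm hub; a white dot marks one wing. This point: on the screw's axis, 23 mm above the plate, where to grip. Own x along the blade to the dotted wing, own y across the blade, z up; turns with it.
- wing3 (a joint): Angle of wing screw 3, growing clockwise seen from above (tightening). 0: backed off, blade along the cover's x, dot to +x; starts at 0 to 0.4. 1.3 rad is half-way (1.0 and over counts), 2.6 rad the hard stop: fully tight (2.35 and over counts). Friction 0.1 N m; stays where it is left. Its diagonal partner: wing screw 1.
- wing4_grip (a point): Black wing screw 4, captive in the cover at its -x +y corner, 81 and 126 mm from the middle (cover axes). Its wings form one upright blade 44 mm long, 9 mm thick, from 10 to 34 mm above the cover plate, on a 20 mm hub; a white dot marks one wing. This point: on the screw's axis, 23 mm above the plate, where to grip. Own x along the blade to the dotted wing, own y across the blade, z up; turns with it.
- wing4 (a joint): Angle of wing screw 4, growing clockwise seen from above (tightening). 0: backed off, blade along the cover's x, dot to +x; starts at 0 to 0.4. 1.3 rad is half-way (1.0 and over counts), 2.6 rad the hard stop: fully tight (2.35 and over counts). Friction 0.1 N m; stays where it is left. Its diagonal partner: wing screw 2.

How it is judged:
On the way, in this order (a step that is already met when the one before it is completed fails the run):
1. every part present stands on the rack inside the chamber, let go (x of piston1_mid in the frame of chamber_rack between -0.065 and 0.065 m and y of piston1_mid in the frame of chamber_rack between -0.11 and 0.11 m and z of piston1_mid in the frame of chamber_rack between 0.017 and 0.027 m and angle between each of piston1_mid, piston2_mid, gear_mid, float_bowl_mid's own z axis and vertical below 0.25 rad and x of piston2_mid in the frame of chamber_rack between -0.065 and 0.065 m and y of piston2_mid in the frame of chamber_rack between -0.11 and 0.11 m and z of piston2_mid in the frame of chamber_rack between 0.017 and 0.027 m and x of gear_mid in the frame of chamber_rack between -0.065 and 0.065 m and y of gear_mid in the frame of chamber_rack between -0.11 and 0.11 m and z of gear_mid in the frame of chamber_rack between 0.011 and 0.021 m and x of float_bowl_mid in the frame of chamber_rack between -0.065 and 0.065 m and y of float_bowl_mid in the frame of chamber_rack between -0.11 and 0.11 m and z of float_bowl_mid in the frame of chamber_rack between 0.013 and 0.023 m and contact force between the fingers and piston1 below 0.3 N and contact force between the fingers and piston2 below 0.3 N and contact force between the fingers and gear below 0.3 N and contact force between the fingers and float_bowl below 0.3 N), for 0.2 s.
2. the cover lies home on the gasket, let go, the wing screws still short of half-way (x of cover_grip in the frame of chamber_seat between -0.005 and 0.005 m and y of cover_grip in the frame of chamber_seat between -0.005 and 0.005 m and z of cover_grip in the frame of chamber_seat between 0.041 and 0.0465 m and angle between the y axis of cover_grip and the y axis of chamber_seat, either way round below 0.05 rad and angle between cover_grip's own z axis and vertical below 0.025 rad and contact force between the fingers and cover below 0.3 N and value of joint each of wing1, wing2, wing3, wing4 below 1 rad), for 0.2 s.
3. two diagonally opposite wing screws are half-way, the other two not yet (((value of joint each of wing1, wing3 above 1 rad and value of joint each of wing2, wing4 below 1 rad) or (value of joint each of wing2, wing4 above 1 rad and value of joint each of wing1, wing3 below 1 rad))), for 0.1 s.
4. all four wing screws are half-way (value of joint each of wing1, wing2, wing3, wing4 above 1 rad), for 0.1 s.
5. two diagonally opposite wing screws are fully tight, the other two not yet (((value of joint each of wing1, wing3 above 2.35 rad and value of joint each of wing2, wing4 below 2.35 rad) or (value of joint each of wing2, wing4 above 2.35 rad and value of joint each of wing1, wing3 below 2.35 rad))), for 0.1 s.
6. all four wing screws are fully tight (value of joint each of wing1, wing2, wing3, wing4 above 2.35 rad), for 0.1 s.
7. the isolator is ON (value of joint isolator above 1.4 rad), for 0.2 s.
At the end, for the whole second after the job is handed in: Every part present stands upright (within 0.25 rad) on the rack inside the chamber; the cover lies home on the gasket (within 5 mm sideways, 3 mm in height, 0.05 rad in turn); all four wing screws at 2.35 rad or more; isolator at 1.4 rad or more; all at rest (all of step 6 and x of piston1_mid in the frame of chamber_rack between -0.065 and 0.065 m and y of piston1_mid in the frame of chamber_rack between -0.11 and 0.11 m and z of piston1_mid in the frame of chamber_rack between 0.017 and 0.027 m and angle between each of piston1_mid, piston2_mid, gear_mid, float_bowl_mid's own z axis and vertical below 0.25 rad and x of piston2_mid in the frame of chamber_rack between -0.065 and 0.065 m and y of piston2_mid in the frame of chamber_rack between -0.11 and 0.11 m and z of piston2_mid in the frame of chamber_rack between 0.017 and 0.027 m and x of gear_mid in the frame of chamber_rack between -0.065 and 0.065 m and y of gear_mid in the frame of chamber_rack between -0.11 and 0.11 m and z of gear_mid in the frame of chamber_rack between 0.011 and 0.021 m and x of float_bowl_mid in the frame of chamber_rack between -0.065 and 0.065 m and y of float_bowl_mid in the frame of chamber_rack between -0.11 and 0.11 m and z of float_bowl_mid in the frame of chamber_rack between 0.013 and 0.023 m and x of cover_grip in the frame of chamber_seat between -0.005 and 0.005 m and y of cover_grip in the frame of chamber_seat between -0.005 and 0.005 m and z of cover_grip in the frame of chamber_seat between 0.041 and 0.0465 m and angle between the y axis of cover_grip and the y axis of chamber_seat, either way round below 0.05 rad and angle between cover_grip's own z axis and vertical below 0.025 rad and value of joint isolator above 1.4 rad and linear speed of each of piston1, piston2, gear, float_bowl, cover below 0.02 m/s); the robot touches nothing.
It fails at once if a wing screw is driven nearly tight (over 2.2 rad) while another is not yet half-way (under 1.0 rad) (value of joint any of wing1, wing2, wing3, wing4 above 2.2 rad and value of joint any of wing1, wing2, wing3, wing4 below 1 rad).
It fails at once if the isolator is turned on before all four wing screws are tight (value of joint isolator above 0.8 rad and value of joint any of wing1, wing2, wing3, wing4 below 2.3 rad).
It fails at once if a part is dropped into the chamber from more than about 2 cm above the rack ((x of piston1_mid in the frame of chamber_rack between -0.065 and 0.065 m and y of piston1_mid in the frame of chamber_rack between -0.11 and 0.11 m and z of piston1_mid in the frame of chamber_rack between 0.033 and 0.12 m and linear speed of piston1 above 0.45 m/s and contact force between the fingers and piston1 below 0.1 N) or (x of piston2_mid in the frame of chamber_rack between -0.065 and 0.065 m and y of piston2_mid in the frame of chamber_rack between -0.11 and 0.11 m and z of piston2_mid in the frame of chamber_rack between 0.033 and 0.12 m and linear speed of piston2 above 0.45 m/s and contact force between the fingers and piston2 below 0.1 N) or (x of gear_mid in the frame of chamber_rack between -0.065 and 0.065 m and y of gear_mid in the frame of chamber_rack between -0.11 and 0.11 m and z of gear_mid in the frame of chamber_rack between 0.027 and 0.12 m and linear speed of gear above 0.45 m/s and contact force between the fingers and gear below 0.1 N) or (x of float_bowl_mid in the frame of chamber_rack between -0.065 and 0.065 m and y of float_bowl_mid in the frame of chamber_rack between -0.11 and 0.11 m and z of float_bowl_mid in the frame of chamber_rack between 0.029 and 0.12 m and linear speed of float_bowl above 0.45 m/s and contact force between the fingers and float_bowl below 0.1 N)).
It fails at once if the jar, the cardboard box or the spanner is moved by more than 3 cm (distance of any of jar, ring_box, spanner from where it was at the start of the episode above 0.03 m).
Of piston1, piston2, gear, float_bowl only 2 to 3 are there at a start; the rules pass over those that are not, and their reading is None.
At some moment in a run one of piston1, piston2, gear, float_bowl may be knocked a few centimetres aside while the robot is not near it.
It also fails if it takes over 210 s, if anything falls off the work surface, if the arm or the gripper's body presses on something with over 40 N, if the wrist force passes 120 N, or if a joint passes its speed limit or range.

## Robot

A 6-joint arm with a two-finger parallel gripper is mounted at the origin on the work surface. World frame = base frame: x ahead of the robot, y to its left, z up, the work surface at z = 0. Lengths are in m, angles in rad, forces in N, time in s.
With the tool pointing down it reaches from about 0.25 to 0.725 m from the base axis. Payload 4 kg.
Tool frame: the origin (TCP) lies between the finger pads; the fingertips stand 8 mm ahead of it and the grasp point (between the pads) lies 11 mm behind it; z points along the fingers, y is the direction in which the jaws open and shut (so a half turn about z gives the same grasp; the last joint's range is limited). The gripper opens to 85 mm and grips with 20 to 120 N. Pads are 22 mm wide; open, the fingers measure 114 mm over their backs; the gripper's body (76 mm by 85 mm) begins 54 mm behind the grasp point. The pads swing forward as they close: fully open they stand 13 mm farther back than shut.
Start: joints at [1.333, 0.241, 0.005, 1.335, 0, 1.571], TCP at [0.118, 0.486, 0.239] pointing down, gripper open.
Joint ranges: [-2.72, 2.72], [-1.05, 1.87], [-1.09, 1.28], [-1.99, 2.15], [-1.42, 1.44], [-3.14, 3.14]. Speed limits (rad/s): [2.79, 2.79, 3.14, 3.14, 3.14, 3.14].

## Interface

Orientations are given as a unit quaternion [x, y, z, w].
In Python, from workcell import * gives the robot as it stands.
- The arm moves only by the tool send_rows, never from a script. Its argument "increments" is a list that holds one entry, the list of rows, each a list of 6 numbers: the shift along the tool's x, y, z in units of 50 mm (1.0 is 50 mm), then the turn, a rotation vector about the tool's x, y, z in units of 10 degrees (1.0 is 10 degrees). In form: [[[x, y, z, ax, ay, az], ...]]. A call has 1 to 8 rows; each row shifts and turns the commanded pose from where the row before left it, along the tool's axes as they then stand; what a row does not reach is not made up. A row lasts 1/8 s, in which the tool goes at most 62.5 mm and 10.7 degrees, less where a joint would pass 70% of its speed; a pose out of reach is approached as far as the arm can. A call with a number of a shift or a turn outside -1 to 1 is refused whole. A call with a gripper value outside its range is refused whole. "grip" is the closure, from 0 (fully open) to 1 (shut), set as the call begins (left out, the last holds). The fingers move at their own pace and stop on an object; the grip force is fixed at half the most. Time passes only in rows, so rows that do not move let the fingers close. It gives the time, the measured TCP pose, the force and the opening at its end, in the units of the state.
- get_obs(): the state, without advancing time (a new reading comes with each control period).
- camera(name): name is "scene" or "top" or "wrist"; returns a dict with "color" (420x560x3 uint8, red, green, blue), "z_map" (420x560 float32, m along the optical axis (not along the pixel's ray), 0 where there is no reading), "intrinsics" (3x3 intrinsics, pixels), "dist" ([k1, k2, p1, p2, k3] as OpenCV has them; the pictures are not rectified), "pose" (4x4, takes a point from camera to world coordinates); the wrist camera has in their place "mount" (4x4, takes a point from camera to tool coordinates, whose origin is the TCP and whose axes are the flange's). Camera axes: x right, y down, z forward; pixel columns grow to the right and rows downward; lengths in m; the calibration is good to about 2 mm. A picture is of the moment at which its call begins: read the wrist's pose just before it.
- job_done(): hands the job in, once; it reports no verdict.
The state is a dict: "clock": time; "joint_pos": joint angles; "joint_vel": joint speeds; "tau": joint torques, N m; "eef_pos": TCP position; "tool_rot": TCP orientation; "ft_force": force on the tool from outside, world axes, zero at the start; "ft_torque": the same for the moment, N m; "grip_width": finger opening in m.
Only numpy, scipy, OpenCV 4.12 (cv2) and the standard library are available. Lean on these libraries where they do the work, as an engineer would, in place of code of your own. Each camera call takes 0.05 s, during which the arm holds its last target.

## Working session

There is one attempt and no reset: what is moved stays moved. The work goes in short steps, Python scripts to look and compute and a tool call to move; the robot and the scene stay as the last step left them, time stands still between calls to the robot, and variables do not carry over. Pictures are saved under pics/ and viewed, and the job is handed in when it is done.

Besides the shell and the picture viewer there is one more tool, called after "Request:" in YAML: its name, and indented under it one key for each argument. send_rows: Moves the arm, as the interface text tells. Its arguments: {"type":"object","properties":{"increments":{"type":"array"},"grip":{"type":"number"}},"required":["increments"]}

```bash
ls; mkdir -p pics; cat > h.py <<'E'
from workcell import *
import numpy as np, cv2
from scipy.spatial.transform import Rotation as R
def save(n,name):
    c=camera(n); cv2.imwrite(f'pics/{name}.png',c['color'][:,:,::-1]); np.savez(f'pics/{name}.npz',**{k:c[k] for k in c}); return c
E
python3 - <<'E'
from h import *
print(get_obs())
for n in('scene','top','wrist'):
    o=get_obs(); c=save(n,n+'0'); print(n,c['intrinsics'].tolist(),c['dist'],c.get('pose',c.get('mount')))
E
```

```text
pics
{'clock': 0.0, 'joint_pos': array([1.33299780e+00, 2.41411741e-01, 3.76082133e-03, 1.33517500e+00,
       1.97297732e-06, 1.57083794e+00]), 'joint_vel': array([ 0.00036341, -0.00163601, -0.00111204,  0.00056355,  0.00038025,
        0.00024201]), 'tau': array([ 1.72427153e-04, -3.72314072e+01,  2.52410281e+01,  1.69474591e-02,
       -6.69837527e-05,  4.23951263e-06]), 'eef_pos': array([0.11764272, 0.48535798, 0.2384275 ]), 'tool_rot': array([ 1.18639917e-01,  9.92936826e-01, -1.00751940e-03, -1.21333270e-04]), 'ft_force': array([-0.08957861, -0.67344064,  0.99375549]), 'ft_torque': array([-0.0704346 , -0.0400629 , -0.00405869]), 'grip_width': 0.08551949138598562}
scene [[413.42864316095796, 0.0, 278.0343101822197], [0.0, 413.42864316095796, 211.9843105389925], [0.0, 0.0, 1.0]] [-0.07227601  0.          0.          0.          0.        ] [[-0.62724885  0.52180001 -0.57817267  1.28065177]
 [ 0.77873714  0.40944898 -0.47531042  0.56527882]
 [-0.01128477 -0.74838245 -0.66317145  0.88152352]
 [ 0.          0.          0.          1.        ]]
top [[441.95380833258366, 0.0, 278.5516584227386], [0.0, 441.95380833258366, 213.0067651796685], [0.0, 0.0, 1.0]] [-0.08293201  0.          0.          0.          0.        ] [[ 0.01748012 -0.98319572  0.18171579  0.37073508]
 [-0.9997006  -0.02029871 -0.01366267  0.00534296]
 [ 0.01712168 -0.18142256 -0.98325617  1.26141963]
 [ 0.          0.          0.          1.        ]]
wrist [[369.0334871679412, 0.0, 285.4261845013783], [0.0, 369.0334871679412, 209.51013761797464], [0.0, 0.0, 1.0]] [-0.04005045  0.          0.          0.          0.        ] [[-2.83639742e-04 -9.50453861e-01 -3.10865529e-01  8.06909110e-02]
 [ 9.99999676e-01 -5.03753216e-04  6.27777998e-04 -5.54519531e-05]
 [-7.53273532e-04 -3.10865250e-01  9.50453696e-01 -1.35574944e-01]
 [ 0.00000000e+00  0.00000000e+00  0.00000000e+00  1.00000000e+00]]
```

View pics/top0.png

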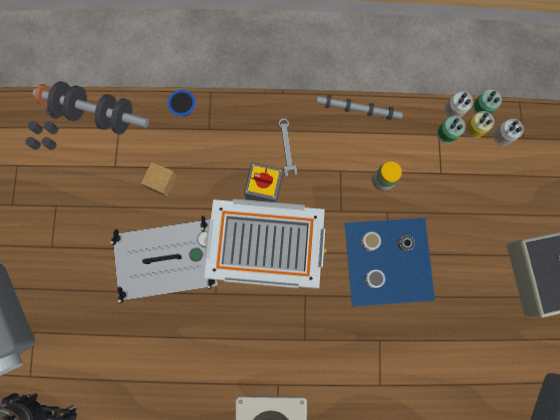

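View pics/scene0.png

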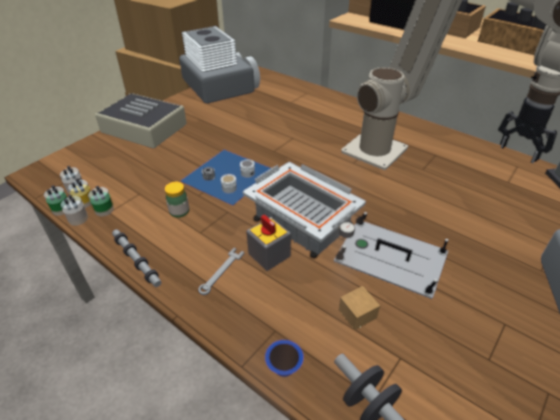

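View pics/wrist0.png

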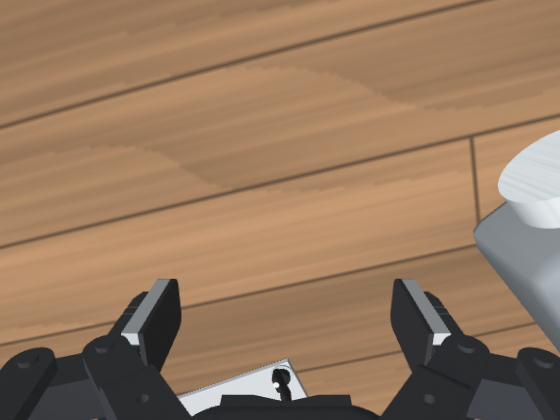

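```bash
cat >> h.py <<'E'
def rays(c,uv):
    return cv2.undistortPoints(np.asarray(uv,float).reshape(-1,1,2),c['intrinsics'],c['dist']).reshape(-1,2)
def toolT(o):
    T=np.eye(4);T[:3,:3]=R.from_quat(o['tool_rot']).as_matrix();T[:3,3]=o['eef_pos'];return T
def cloud(c,T):
    H,W=c['z_map'].shape; v,u=np.mgrid[:H,:W]; r=rays(c,np.stack([u,v],-1))
    z=c['z_map'].reshape(-1); p=np.c_[r[:,0]*z,r[:,1]*z,z]; return (p@T[:3,:3].T+T[:3,3]).reshape(H,W,3)
def plane(c,T,uv,h):
    r=rays(c,uv); d=np.c_[r,np.ones(len(r))]@T[:3,:3].T; o=T[:3,3]; s=(h-o[2])/d[:,2]; return o+d*s[:,None]
E
python3 - <<'E'
from h import *
c=dict(np.load('pics/top0.npz')); P=cloud(c,c['pose']); Z=P[...,2]
for n,(u,v) in dict(tan=(372,241),grey=(376,279),gear=(407,243),mat=(400,290),table=(100,200),flange=(318,240),rack=(246,246),iso=(263,180),plate=(255,172),bar=(165,259),cov=(150,285),jar=(390,172),box=(158,176),sp=(287,140)).items(): print(n,P[v,u].round(4))
def rect(m):
    ctr,wh,a=cv2.minAreaRect((P[m][:,:2]*1000).astype(np.float32)); print(np.round(ctr,1),np.round(wh,1),a,m.sum())
x,y=P[...,0],P[...,1]
# blobs on mat
m=(Z>0.012)&(Z<0.08)&(y<-0.15)&(y>-0.42)&(x>0.2)&(x<0.5)
n,l,s,ce=cv2.connectedComponentsWithStats(m.astype(np.uint8))
for i in range(1,n):
    if s[i,4]>20:
        k=l==i; h=np.percentile(Z[k],90); t=k&(Z>h-.006); print(s[i],h,P[t].mean(0),(P[t].max(0)+P[t].min(0))/2,np.ptp(P[t],axis=0), c['color'][t].mean(0))
        rect(t)
print('flange');m=(Z>.1)&(Z<.111)&(abs(y)<.25)&(x>.2)&(x<.55);rect(m)
print('rim');m=(Z>.1)&(Z<.13)&(abs(y-0.0)<.25)&(x>.2)&(x<.5);rect(m)
print('cover');m=(Z>.004)&(Z<.014)&(y>.15)&(y<.45)&(x>.2)&(x<.5);rect(m)
print('rack');m=(Z>.04)&(Z<.056)&(abs(y)<.15)&(x>.2)&(x<.5);rect(m)
E
```

```text
tan [ 0.5213 -0.2731  0.0468]
grey [ 0.4164 -0.282   0.0482]
gear [ 0.5192 -0.3768  0.0315]
mat [ 0.3878 -0.3603  0.0066]
table [ 0.6324  0.5143 -0.0025]
flange [ 0.514  -0.1159  0.1067]
rack [0.5003 0.0762 0.0526]
iso [0.6659 0.0321 0.1363]
plate [0.6985 0.0554 0.0962]
bar [0.4602 0.298  0.0476]
cov [0.389  0.3449 0.0113]
jar [ 0.707  -0.3158  0.0975]
box [0.6928 0.3309 0.0557]
sp [ 0.8236 -0.0333  0.0101]
[365 269  20  19 289] 0.04778267261640203 [ 0.41904955 -0.28223195  0.04550066] [ 0.41938021 -0.28269782  0.04702858] [0.04936665 0.04621537 0.01047025] [124.01769912 126.98230088 129.54424779]
[ 419.3 -282.8] [45.7 49.6] 87.57427978515625 226
flange
[479.3  26. ] [300.7 158.3] 86.1626205444336 2624
rim
[445.2  26.3] [109.5 308.5] 0.02433468960225582 2651
cover
[350.  300.4] [299.2 299.8] 89.968994140625 4605
rack
[471.9  26.3] [221.7  61.7] 87.52305603027344 1611
```

```bash
python3 - <<'E'
import cv2
a=cv2.imread('pics/top0.png'); 
cv2.imwrite('pics/crop1.png',cv2.resize(a[190:310,100:340],None,fx=3.3,fy=3.3,interpolation=cv2.INTER_CUBIC))
E
```

```text
(no output)
```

View pics/crop1.png

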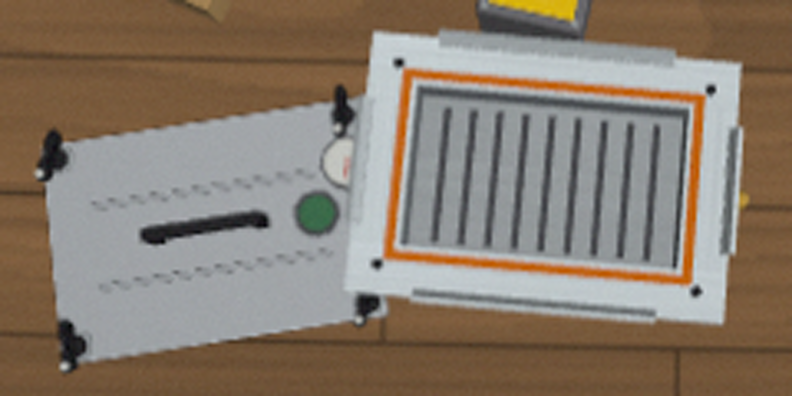

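```bash
python3 - <<'E'
from h import *
c=dict(np.load('pics/top0.npz')); P=cloud(c,c['pose']); Z=P[...,2]
x,y=P[...,0],P[...,1]
def rect(m):
    ctr,wh,a=cv2.minAreaRect((P[m][:,:2]*1000).astype(np.float32)); print(np.round(ctr,1),np.round(wh,1),a,m.sum())
m=(Z>0.014)&(Z<0.08)&(y<-0.15)&(y>-0.42)&(x>0.2)&(x<0.6)
n,l,s,ce=cv2.connectedComponentsWithStats(m.astype(np.uint8))
for i in range(1,n):
    if s[i,4]>20:
        k=l==i; h=np.percentile(Z[k],90); t=k&(Z>h-.006); print(s[i],h,P[t].mean(0),(P[t].max(0)+P[t].min(0))/2,np.ptp(P[t],axis=0), c['color'][t].mean(0))
def big(m):
    n,l,s,ce=cv2.connectedComponentsWithStats(m.astype(np.uint8)); i=1+np.argmax(s[1:,4]); rect(l==i)
print('flange');big((Z>.095)&(Z<.115)&(abs(y)<.25)&(x>.2)&(x<.65))
print('cover');big((Z>.004)&(Z<.015)&(y>.1)&(y<.5)&(x>.2)&(x<.62))
# orange gasket at z=.105, cover corners at z=.008 by manual pixels
hsv=cv2.cvtColor(c['color'],cv2.COLOR_RGB2HSV)
m=(hsv[...,0]>5)&(hsv[...,0]<18)&(hsv[...,1]>200); m[:200]=0;m[300:]=0;m[:,:200]=0;m[:,330:]=0
v,u=np.nonzero(m); q=plane(c,c['pose'],np.c_[u,v],.1055)
print('gasket',cv2.minAreaRect((q[:,:2]*1000).astype(np.float32)))
f=lambda L:np.array([(100+a/3.3,190+b/3.3) for a,b in L])
print('flange corners',plane(c,c['pose'],f([(374,31),(741,65),(723,324),(344,291)]),.105).round(4))
print('cover corners',plane(c,c['pose'],f([(46,150),(60,365),(386,317)]),.008).round(4))
print('handle ends',plane(c,c['pose'],f([(148,235),(263,217)]),.05).round(4))
print('wings',plane(c,c['pose'],f([(50,155),(70,345),(340,103),(368,305)]),.03).round(4))
E
```

```text
[361 231  20  19 288] 0.04840375554391694 [ 0.5244273  -0.27296959  0.04603639] [ 0.52580387 -0.27216852  0.04705103] [0.04787284 0.04820548 0.00925479] [149.12444444 143.78666667 128.96888889]
[397 235  18  16 212] 0.03606135804663289 [ 0.52142157 -0.37467968  0.03367581] [ 0.52186962 -0.37423976  0.03473113] [0.04051396 0.04542308 0.00931726] [83.41139241 86.29113924 89.60759494]
[365 269  20  19 285] 0.04785509744811418 [ 0.41905964 -0.28231957  0.04553363] [ 0.41938021 -0.28269782  0.04707621] [0.04936665 0.04621537 0.01037498] [123.66964286 126.60267857 129.16964286]
flange
[503.6  24.3] [300.7 207.3] 86.12093353271484 4613
cover
[460.2 326.6] [204.1 266.2] 9.396627426147461 5419
gasket ((503.7373352050781, 23.139320373535156), (240.53831481933594, 149.7786102294922), 86.1648178100586)
flange corners [[ 0.6179  0.1643  0.105 ]
 [ 0.596  -0.1335  0.105 ]
 [ 0.3885 -0.1193  0.105 ]
 [ 0.4086  0.179   0.105 ]]
cover corners [[0.527  0.4597 0.008 ]
 [0.3433 0.4334 0.008 ]
 [0.3906 0.1569 0.008 ]]
handle ends [[0.4527 0.3528 0.05  ]
 [0.4698 0.2574 0.05  ]]
wings [[0.5201 0.4479 0.03  ]
 [0.3605 0.4185 0.03  ]
 [0.5704 0.201  0.03  ]
 [0.3999 0.1697 0.03  ]]
```

```bash
cat >> h.py <<'E'
def yaw(o):
    m=R.from_quat(o['tool_rot']).as_matrix(); return np.degrees(np.arctan2(m[1,0],m[0,0]))
def plan(x,y,z,yw=None,o=None):
    """prints az units total, then tool shift (units of 50 mm) after the turn"""
    o=o or get_obs(); m=R.from_quat(o['tool_rot']).as_matrix(); y0=yaw(o); yw=y0 if yw is None else yw
    tilt=m[:,2]; 
    a=np.radians(yw); M=np.array([[np.cos(a),np.sin(a),0],[np.sin(a),-np.cos(a),0],[0,0,-1]])
    rv=(R.from_matrix(m).inv()*R.from_matrix(M)).as_rotvec()/np.radians(10)
    d=M.T@(np.array([x,y,z])-o['eef_pos'])/.05
    print('t%.2f pos'%o['clock'],o['eef_pos'].round(4),'yaw %.2f'%y0,'w %.4f'%o['grip_width'],'F',o['ft_force'].round(1),'| rot',rv.round(2),'| shift after turn',d.round(3),'n>=%d'%np.ceil(abs(d).max()))
def wview(name):
    o=get_obs(); c=save('wrist',name); T=toolT(o)@c['mount']; np.save(f'pics/{name}_T.npy',T); return c,T,o
E
python3 - <<'E'
from h import *
plan(0.46,-0.2,0.26,86.1)
E
```

```text
t0.15 pos [0.1177 0.4855 0.2386] yaw 166.37 w 0.0850 F [ 0.6  1.3 -0.6] | rot [-0.01  0.01  8.03] | shift after turn [-13.212   7.763  -0.428] n>=14
```

Request:
send_rows:
  increments:
    - [[0, 0, -0.05, 0, 0, 1], [0, 0, -0.05, 0, 0, 1], [0, 0, -0.05, 0, 0, 1], [0, 0, -0.05, 0, 0, 1], [0, 0, -0.05, 0, 0, 1], [0, 0, -0.05, 0, 0, 1], [0, 0, -0.05, 0, 0, 1], [0, 0, -0.05, 0, 0, 1]]

```text
clock: 1.15
eef_pos: [0.1177, 0.4857, 0.259]
tool_rot: [0.731, 0.682, -0.0, 0.0]
ft_force: [-0.5, -0.5, -0.2]
grip_width: 0.0855
```

```bash
python3 - <<'E'
from h import *
print(get_obs()['joint_pos'])
plan(0.40,0.15,0.26,86.1)
plan(0.46,-0.4,0.26,86.1)
E
```

```text
[ 1.33297844e+00  2.33239524e-01  4.66416998e-02  1.38515763e+00
 -4.71405001e-05  2.97284799e+00]
t1.15 pos [0.1177 0.4857 0.259 ] yaw 86.04 w 0.0855 F [-0.5 -0.5 -0.2] | rot [-0.    0.01 -0.01] | shift after turn [-6.314  6.089 -0.02 ] n>=7
t1.15 pos [0.1177 0.4857 0.259 ] yaw 86.04 w 0.0855 F [-0.5 -0.5 -0.2] | rot [-0.    0.01 -0.01] | shift after turn [-17.207   8.034  -0.02 ] n>=18
```

Request:
send_rows:
  increments:
    - [[-0.8, 0.8, 0, 0, 0, 0], [-0.8, 0.8, 0, 0, 0, 0], [-0.8, 0.8, 0, 0, 0, 0], [-0.8, 0.8, 0, 0, 0, 0], [-0.8, 0.8, 0, 0, 0, 0], [-0.8, 0.8, 0, 0, 0, 0], [-0.8, 0.8, 0, 0, 0, 0], [-0.8, 0.8, 0, 0, 0, 0]]

```text
clock: 2.15
eef_pos: [0.4178, 0.1448, 0.2592]
tool_rot: [0.729, 0.684, 0.0, -0.0]
ft_force: [0.9, 0.7, 0.1]
grip_width: 0.0855
```

Request:
send_rows:
  increments:
    - [[-0.95, 0.17, 0, 0, 0, 0], [-0.95, 0.17, 0, 0, 0, 0], [-0.95, 0.17, 0, 0, 0, 0], [-0.95, 0.17, 0, 0, 0, 0], [-0.95, 0.17, 0, 0, 0, 0], [-0.95, 0.17, 0, 0, 0, 0], [-0.95, 0.17, 0, 0, 0, 0], [-0.95, 0.17, 0, 0, 0, 0]]

```text
clock: 3.15
eef_pos: [0.4606, -0.2388, 0.259]
tool_rot: [0.729, 0.684, 0.0, -0.0]
ft_force: [0.3, -0.4, -0.9]
grip_width: 0.0854
```

```bash
python3 - <<'E'
from h import *
plan(0.47,-0.31,0.26,86.1)
wview('w1')
E
```

```text
t3.15 pos [ 0.4606 -0.2388  0.259 ] yaw 86.36 w 0.0854 F [ 0.3 -0.4 -0.9] | rot [-0.   -0.    0.03] | shift after turn [-1.409  0.285 -0.02 ] n>=2
```

View pics/w1.png

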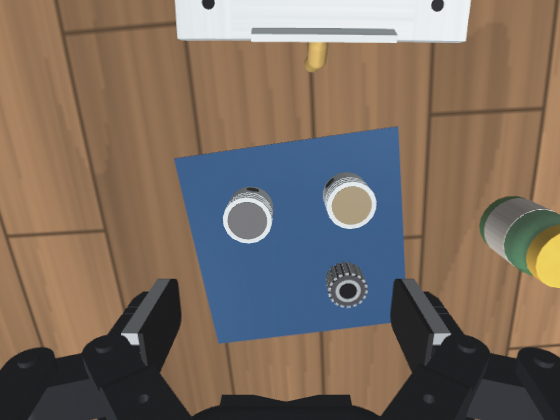

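```bash
python3 - <<'E'
from h import *
c=dict(np.load('pics/w1.npz'));T=np.load('pics/w1_T.npy')
P=cloud(c,T);Z=P[...,2]
print(plane(c,T,[(248,219),(350,204)],.044).round(4),plane(c,T,[(347,291)],.032).round(4),Z[219,248],Z[204,350],Z[300,336],Z[150,300])
x,y=P[...,0],P[...,1]
m=(Z>0.014)&(Z<0.06)&(y<-0.18)&(y>-0.45)&(x>0.38)&(x<0.57); m[:,440:]=0
n,l,s,ce=cv2.connectedComponentsWithStats(m.astype(np.uint8))
for i in range(1,n):
    if s[i,4]>200:
        k=l==i; h=np.percentile(Z[k],80); t=k&(Z>h-.004); (cx,cy),r=cv2.minEnclosingCircle((P[t][:,:2]*1000).astype(np.float32)); print(s[i],h,cx,cy,r)
E
```

```text
[[ 0.419  -0.2808  0.044 ]
 [ 0.5219 -0.2714  0.044 ]] [[ 0.5196 -0.377   0.032 ]] 0.04560572309252736 0.04638709829500681 0.03261857065917895 0.002113010399035331
[ 324  174   53   55 2220] 0.04579713607553989 522.9210815429688 -272.1983337402344 25.268613815307617
[ 223  188   50   55 2146] 0.045819218403022444 418.07977294921875 -281.7737731933594 25.098007202148438
[ 327  265   41   43 1328] 0.03343878705388895 520.2443237304688 -376.0689392089844 22.63678550720215
```

```bash
python3 - <<'E'
from h import *
plan(0.4185,-0.2813,0.018,86.1)
E
```

```text
t3.20 pos [ 0.4611 -0.2442  0.2585] yaw 86.10 w 0.0853 F [ 2.8 -4.2  0.5] | rot [ 0.    0.03 -0.  ] | shift after turn [-0.799 -0.799  4.81 ] n>=5
```

Request:
send_rows:
  increments:
    - [[-0.4, -0.4, 0.2, 0, 0, 0], [-0.4, -0.4, 0.2, 0, 0, 0], [0, 0, 0.8, 0, 0, 0], [0, 0, 0.8, 0, 0, 0], [0, 0, 0.8, 0, 0, 0], [0, 0, 0.8, 0, 0, 0], [0, 0, 0.8, 0, 0, 0], [0, 0, 0.4, 0, 0, 0]]

```text
clock: 4.2
eef_pos: [0.4166, -0.2733, 0.0168]
tool_rot: [0.729, 0.684, -0.001, -0.002]
ft_force: [0.3, -0.2, 0.5]
grip_width: 0.0854
```

Request:
send_rows:
  increments:
    - [[0, 0, 0, 0, 0, 0], [0, 0, 0, 0, 0, 0], [0, 0, 0, 0, 0, 0], [0, 0, 0, 0, 0, 0], [0, 0, 0, 0, 0, 0]]
  grip: 0.8

```text
clock: 4.82
eef_pos: [0.4192, -0.2751, 0.0205]
tool_rot: [0.729, 0.684, 0.0, 0.001]
ft_force: [-0.1, 0.2, 6.0]
grip_width: 0.0486
```

```bash
python3 - <<'E'
from h import *
plan(0.4185,-0.2813,0.018,86.1)
a=np.radians(-3.9);C=np.array([.5036,.0237]);ex=np.array([np.cos(a),np.sin(a)]);ey=np.array([-np.sin(a),np.cos(a)])
for y in(.065,0,-.065): print(C+ey*y)
p=C+ey*.065
plan(p[0],p[1],0.068,86.1)
E
```

```text
t4.83 pos [ 0.4192 -0.2751  0.0205] yaw 86.38 w 0.0486 F [-0.1  0.2  6. ] | rot [0.01 0.01 0.03] | shift after turn [-0.124 -0.006  0.05 ] n>=1
[0.50802099 0.08854948]
[0.5036 0.0237]
[ 0.49917901 -0.04114948]
t4.83 pos [ 0.4192 -0.2751  0.0205] yaw 86.38 w 0.0486 F [-0.1  0.2  6. ] | rot [0.01 0.01 0.03] | shift after turn [ 7.378  1.277 -0.95 ] n>=8
```

Request:
send_rows:
  increments:
    - [[0, 0, -0.5, 0, 0, 0], [0, 0, -0.9, 0, 0, 0], [0, 0, -0.9, 0, 0, 0], [0, 0, -0.7, 0, 0, 0], [0.9, 0.16, 0, 0, 0, 0], [0.9, 0.16, 0, 0, 0, 0], [0.9, 0.16, 0, 0, 0, 0], [0.9, 0.16, 0, 0, 0, 0]]

```text
clock: 5.82
eef_pos: [0.4614, -0.0956, 0.1691]
tool_rot: [0.729, 0.684, -0.0, -0.0]
ft_force: [0.2, 0.6, -1.5]
grip_width: 0.0489
```

Request:
send_rows:
  increments:
    - [[0.9, 0.16, 0, 0, 0, 0], [0.9, 0.16, 0, 0, 0, 0], [0.9, 0.16, 0, 0, 0, 0], [0.9, 0.16, 0, 0, 0, 0], [0, 0, 0, 0, 0, 0], [0, 0, 0, 0, 0, 0]]

```text
clock: 6.58
eef_pos: [0.5043, 0.0805, 0.1688]
tool_rot: [0.729, 0.685, -0.001, -0.0]
ft_force: [-1.3, -0.1, -1.9]
grip_width: 0.0484
```

```bash
python3 - <<'E'
from h import *
plan(.508,.0945,.0695,86.1)
wview('w2')
E
```

```text
t6.58 pos [0.5043 0.0805 0.1688] yaw 86.41 w 0.0484 F [-1.3 -0.1 -1.9] | rot [-0.01  0.    0.03] | shift after turn [0.285 0.055 1.986] n>=2
```

View pics/w2.png

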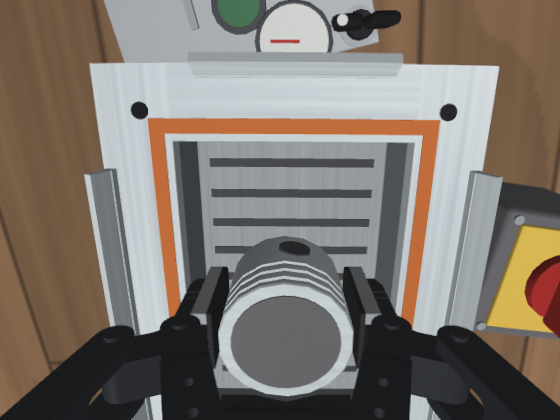

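```bash
python3 - <<'E'
from h import *
c=dict(np.load('pics/w2.npz'));T=np.load('pics/w2_T.npy')
q=plane(c,T,[(139,110),(448,112)],.105);print(q.round(4),np.linalg.norm(q[1]-q[0]))
d=(q[1]-q[0])[:2];a=np.arctan2(d[1],d[0]);print(np.degrees(a)); m=q.mean(0)[:2]; print(m-.126*np.array([-np.sin(a),np.cos(a)]))
E
```

```text
[[0.4307 0.1552 0.105 ]
 [0.5933 0.144  0.105 ]] 0.16302289798506567
-3.9380102463386475
[0.50336793 0.02391006]
```

Request:
send_rows:
  increments:
    - [[0.14, 0.03, 0, 0, 0, 0], [0.14, 0.03, 0.3, 0, 0, 0], [0, 0, 0.6, 0, 0, 0], [0, 0, 0.5, 0, 0, 0], [0, 0, 0.25, 0, 0, 0], [0, 0, 0.15, 0, 0, 0], [0, 0, 0.08, 0, 0, 0], [0, 0, 0.06, 0, 0, 0]]

```text
clock: 7.62
eef_pos: [0.5094, 0.0945, 0.0728]
tool_rot: [0.729, 0.684, 0.001, 0.0]
ft_force: [-0.3, 0.3, -1.8]
grip_width: 0.0486
```

```bash
python3 - <<'E'
from h import *
plan(.508,.0945,.0695,86.1)
E
```

```text
t7.62 pos [0.5094 0.0945 0.0728] yaw 86.37 w 0.0486 F [-0.3  0.3 -1.8] | rot [ 0.01 -0.    0.03] | shift after turn [-0.002 -0.029  0.065] n>=1
```

Request:
send_rows:
  increments:
    - [[0, -0.02, 0.04, 0, 0, 0], [0, 0, 0.04, 0, 0, 0], [0, 0, 0, 0, 0, 0]]

```text
clock: 8.0
eef_pos: [0.508, 0.0946, 0.0686]
tool_rot: [0.729, 0.684, 0.0, 0.0]
ft_force: [0.5, 0.4, -0.8]
grip_width: 0.0487
```

Request:
send_rows:
  increments:
    - [[0, 0, 0.02, 0, 0, 0], [0, 0, 0, 0, 0, 0]]

```text
clock: 8.25
eef_pos: [0.508, 0.0946, 0.0685]
tool_rot: [0.729, 0.684, 0.0, 0.0]
ft_force: [-2.6, 0.4, 5.9]
grip_width: 0.0484
```

Request:
send_rows:
  increments:
    - [[0, 0, 0, 0, 0, 0], [0, 0, 0, 0, 0, 0], [0, 0, 0, 0, 0, 0]]
  grip: 0.25

```text
clock: 8.62
eef_pos: [0.5078, 0.0945, 0.0672]
tool_rot: [0.729, 0.684, -0.0, -0.0]
ft_force: [-0.6, 0.2, 1.2]
grip_width: 0.0643
```

Request:
send_rows:
  increments:
    - [[0, 0, -0.4, 0, 0, 0], [0, 0, -0.8, 0, 0, 0], [0, 0, -0.8, 0, 0, 0], [0, 0, -0.6, 0, 0, 0], [-0.9, 0, 0, 0, 0, 0], [-0.9, 0, -0.2, 0, 0, 0], [-0.9, 0, -0.2, 0, 0, 0], [-0.9, 0, -0.2, 0, 0, 0]]

```text
clock: 9.62
eef_pos: [0.4962, -0.0865, 0.2275]
tool_rot: [0.729, 0.684, 0.0, 0.0]
ft_force: [0.0, 0.4, 0.6]
grip_width: 0.064
```

```bash
python3 - <<'E'
from h import *
plan(.522,-.2718,.018,86.1)
save('top','t2');wview('w3')
E
```

```text
t9.62 pos [ 0.4962 -0.0865  0.2275] yaw 86.39 w 0.0640 F [0.  0.4 0.6] | rot [0.   0.   0.03] | shift after turn [-3.663  0.767  4.191] n>=5
```

View pics/w3.png

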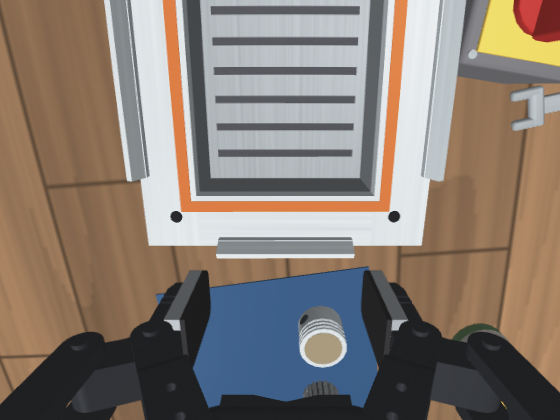

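View pics/t2.png

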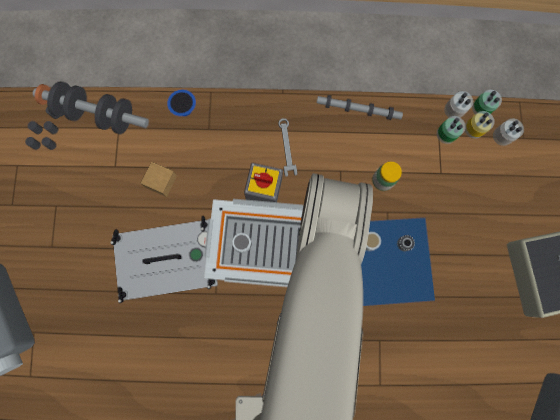

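```bash
python3 - <<'E'
from h import *
c=dict(np.load('pics/w3.npz'));T=np.load('pics/w3_T.npy')
print(plane(c,T,[(324,348)],.044)); print(plane(c,T,[(176,216),(394,216)],.105))
c=dict(np.load('pics/t2.npz'));print(plane(c,c['pose'],[(372,241)],.044),plane(c,c['pose'],[(407,243)],.032),plane(c,c['pose'],[(241,242)],.092))
plan(.522,-.2718,.018,86.1)
E
```

```text
[[ 0.52420879 -0.27296702  0.044     ]]
[[ 0.413672   -0.0962907   0.105     ]
 [ 0.57611488 -0.10753639  0.105     ]]
[[ 0.52168668 -0.27372021  0.044     ]] [[ 0.5191689  -0.37664055  0.032     ]] [[0.50645669 0.08751207 0.092     ]]
t9.72 pos [ 0.4968 -0.0889  0.2284] yaw 86.05 w 0.0638 F [0.3 0.1 0.1] | rot [ 0.01  0.01 -0.01] | shift after turn [-3.614  0.753  4.207] n>=5
```

Request:
send_rows:
  increments:
    - [[-0.9, 0.19, 0, 0, 0, 0], [-0.9, 0.19, 0, 0, 0, 0], [-0.9, 0.19, 0.3, 0, 0, 0], [-0.9, 0.19, 0.4, 0, 0, 0], [0, 0, 0.8, 0, 0, 0], [0, 0, 0.8, 0, 0, 0], [0, 0, 0.8, 0, 0, 0], [0, 0, 0.6, 0, 0, 0]]
  grip: 0

```text
clock: 10.72
eef_pos: [0.5222, -0.2659, 0.0399]
tool_rot: [0.729, 0.685, -0.0, -0.001]
ft_force: [0.3, -1.4, 0.6]
grip_width: 0.0853
```

Request:
send_rows:
  increments:
    - [[0, 0, 0.3, 0, 0, 0], [0, 0, 0.15, 0, 0, 0], [0, 0, 0, 0, 0, 0]]

```text
clock: 11.1
eef_pos: [0.5234, -0.2671, 0.0201]
tool_rot: [0.729, 0.684, 0.0, 0.0]
ft_force: [-1.0, 0.2, 0.6]
grip_width: 0.0856
```

Request:
send_rows:
  increments:
    - [[0, 0, 0, 0, 0, 0], [0, 0, 0, 0, 0, 0], [0, 0, 0, 0, 0, 0], [0, 0, 0, 0, 0, 0], [0, 0, 0, 0, 0, 0]]
  grip: 0.8

```text
clock: 11.72
eef_pos: [0.524, -0.2677, 0.0213]
tool_rot: [0.729, 0.684, 0.0, 0.001]
ft_force: [-0.2, 0.1, 5.9]
grip_width: 0.0486
```

```bash
python3 - <<'E'
from h import *
plan(.5034,.024,.17,86.1)
E
```

```text
t11.72 pos [ 0.524  -0.2677  0.0213] yaw 86.37 w 0.0486 F [-0.2  0.1  5.9] | rot [0.01 0.01 0.03] | shift after turn [ 5.793 -0.808 -2.974] n>=6
```

Request:
send_rows:
  increments:
    - [[0, 0, -0.5, 0, 0, 0], [0, 0, -0.9, 0, 0, 0], [0, 0, -0.9, 0, 0, 0], [0, 0, -0.7, 0, 0, 0], [0.84, -0.115, 0, 0, 0, 0], [0.84, -0.115, 0, 0, 0, 0], [0.84, -0.115, 0, 0, 0, 0], [0.84, -0.115, 0, 0, 0, 0]]

```text
clock: 12.72
eef_pos: [0.51, -0.0968, 0.1695]
tool_rot: [0.729, 0.684, -0.0, -0.0]
ft_force: [0.4, 0.5, -1.0]
grip_width: 0.0484
```

Request:
send_rows:
  increments:
    - [[0.84, -0.115, 0, 0, 0, 0], [0.84, -0.115, 0, 0, 0, 0], [0.84, -0.115, 0, 0, 0, 0], [0, 0, 0, 0, 0, 0], [0, 0, 0, 0, 0, 0]]

```text
clock: 13.35
eef_pos: [0.5011, 0.0286, 0.1696]
tool_rot: [0.729, 0.685, -0.0, 0.0]
ft_force: [-0.1, 0.6, -1.5]
grip_width: 0.0486
```

```bash
python3 - <<'E'
from h import *
plan(.5034,.029,.0693,86.1)
E
```

```text
t13.35 pos [0.5011 0.0286 0.1696] yaw 86.40 w 0.0486 F [-0.1  0.6 -1.5] | rot [-0.    0.    0.03] | shift after turn [0.012 0.044 2.006] n>=3
```

Request:
send_rows:
  increments:
    - [[0, 0.04, 0.5, 0, 0, 0], [0, 0, 0.6, 0, 0, 0], [0, 0, 0.45, 0, 0, 0], [0, 0, 0.2, 0, 0, 0], [0, 0, 0.15, 0, 0, 0], [0, 0, 0.06, 0, 0, 0], [0, 0, 0.04, 0, 0, 0], [0, 0, 0, 0, 0, 0]]

```text
clock: 14.35
eef_pos: [0.5037, 0.0287, 0.0702]
tool_rot: [0.729, 0.684, 0.0, 0.0]
ft_force: [-0.1, -0.4, -0.8]
grip_width: 0.0487
```

Request:
send_rows:
  increments:
    - [[0, 0, 0.02, 0, 0, 0], [0, 0, 0, 0, 0, 0]]

```text
clock: 14.6
eef_pos: [0.5038, 0.0288, 0.0693]
tool_rot: [0.729, 0.684, 0.0, 0.0]
ft_force: [-0.4, 0.4, 1.6]
grip_width: 0.0486
```

Request:
send_rows:
  increments:
    - [[0, 0, 0, 0, 0, 0], [0, 0, 0, 0, 0, 0], [0, 0, 0, 0, 0, 0]]
  grip: 0.25

```text
clock: 14.98
eef_pos: [0.5034, 0.0286, 0.0688]
tool_rot: [0.729, 0.684, 0.0, 0.0]
ft_force: [0.0, -0.2, -0.3]
grip_width: 0.0642
```

Request:
send_rows:
  increments:
    - [[0, 0, -0.4, 0, 0, 0], [0, 0, -0.9, 0, 0, 0], [0, 0, -0.9, 0, 0, 0], [-0.9, 0.1, -0.2, 0, 0, 0], [-0.9, 0.1, -0.2, 0, 0, 0], [-0.9, 0.1, -0.2, 0, 0, 0], [-0.9, 0.1, 0, 0, 0, 0], [-0.9, 0.1, 0, 0, 0, 0]]

```text
clock: 15.98
eef_pos: [0.5141, -0.199, 0.209]
tool_rot: [0.729, 0.684, 0.0, 0.0]
ft_force: [-0.8, 0.4, -0.1]
grip_width: 0.064
```

```bash
python3 - <<'E'
from h import *
wview('w4')
plan(.5195,-.3768,.014,86.1)
E
```

```text
t16.02 pos [ 0.5142 -0.2043  0.2087] yaw 86.09 w 0.0639 F [ 2.2 -3.  -0.5] | rot [ 0.01  0.03 -0.  ] | shift after turn [-3.434  0.34   3.895] n>=4
```

View pics/w4.png

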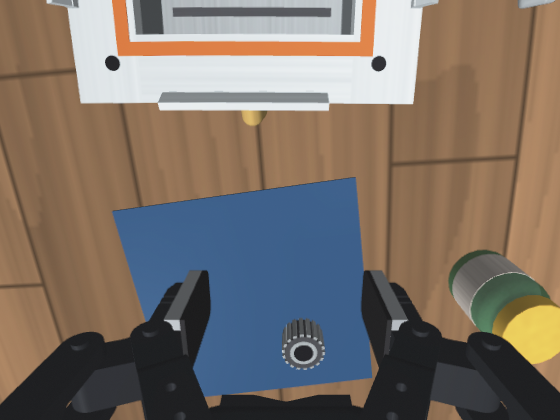

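```bash
python3 - <<'E'
from h import *
c=dict(np.load('pics/w4.npz'));T=np.load('pics/w4_T.npy')
print(plane(c,T,[(303,352)],.032))
plan(.5205,-.378,.014,86.1)
E
```

```text
[[ 0.52014272 -0.37587443  0.032     ]]
t16.02 pos [ 0.5142 -0.2043  0.2087] yaw 86.09 w 0.0639 F [ 2.2 -3.  -0.5] | rot [ 0.01  0.03 -0.  ] | shift after turn [-3.456  0.362  3.895] n>=4
```

Request:
send_rows:
  increments:
    - [[-0.86, 0.09, 0, 0, 0, 0], [-0.86, 0.09, 0.2, 0, 0, 0], [-0.86, 0.09, 0.4, 0, 0, 0], [-0.86, 0.09, 0.5, 0, 0, 0], [0, 0, 0.8, 0, 0, 0], [0, 0, 0.8, 0, 0, 0], [0, 0, 0.4, 0, 0, 0], [0, 0, 0, 0, 0, 0]]
  grip: 0

```text
clock: 17.02
eef_pos: [0.5196, -0.369, 0.0513]
tool_rot: [0.729, 0.684, -0.001, -0.003]
ft_force: [0.3, 0.8, 0.4]
grip_width: 0.0854
```

```bash
python3 - <<'E'
from h import *
plan(.5200,-.377,.014,86.1)
E
```

```text
t17.02 pos [ 0.5196 -0.369   0.0513] yaw 86.37 w 0.0854 F [0.3 0.8 0.4] | rot [-0.03 -0.02  0.03] | shift after turn [-0.158  0.018  0.746] n>=1
```

Request:
send_rows:
  increments:
    - [[-0.16, 0.01, 0.3, 0, 0, 0], [0, 0, 0.3, 0, 0, 0], [0, 0, 0.12, 0, 0, 0], [0, 0, 0, 0, 0, 0]]

```text
clock: 17.52
eef_pos: [0.5207, -0.3779, 0.0171]
tool_rot: [0.729, 0.684, -0.0, -0.001]
ft_force: [0.3, -0.8, -0.2]
grip_width: 0.0854
```

Request:
send_rows:
  increments:
    - [[0, 0, 0, 0, 0, 0], [0, 0, 0, 0, 0, 0], [0, 0, 0, 0, 0, 0], [0, 0, 0, 0, 0, 0], [0, 0, 0, 0, 0, 0], [0, 0, 0, 0, 0, 0]]
  grip: 0.85

```text
clock: 18.27
eef_pos: [0.5217, -0.3787, 0.0188]
tool_rot: [0.729, 0.684, 0.0, 0.001]
ft_force: [-1.1, 0.1, 5.6]
grip_width: 0.0423
```

```bash
python3 - <<'E'
from h import *
plan(.499,-.041,.165,86.1)
E
```

```text
t18.27 pos [ 0.5217 -0.3787  0.0188] yaw 86.37 w 0.0423 F [-1.1  0.1  5.6] | rot [0.01 0.01 0.03] | shift after turn [ 6.708 -0.913 -2.924] n>=7
```

Request:
send_rows:
  increments:
    - [[0, 0, -0.5, 0, 0, 0], [0, 0, -0.9, 0, 0, 0], [0, 0, -0.9, 0, 0, 0], [0, 0, -0.7, 0, 0, 0], [0.83, -0.11, 0, 0, 0, 0], [0.83, -0.11, 0, 0, 0, 0], [0.83, -0.11, 0, 0, 0, 0], [0.83, -0.11, 0, 0, 0, 0]]

```text
clock: 19.27
eef_pos: [0.5087, -0.2096, 0.1666]
tool_rot: [0.729, 0.684, -0.0, -0.001]
ft_force: [0.8, 0.7, -1.6]
grip_width: 0.0419
```

Request:
send_rows:
  increments:
    - [[0.83, -0.11, 0, 0, 0, 0], [0.83, -0.11, 0, 0, 0, 0], [0.83, -0.11, 0, 0, 0, 0], [0.83, -0.11, 0, 0, 0, 0], [0, 0, 0, 0, 0, 0], [0, 0, 0, 0, 0, 0]]

```text
clock: 20.02
eef_pos: [0.4979, -0.0443, 0.1672]
tool_rot: [0.729, 0.685, -0.001, -0.0]
ft_force: [0.2, -0.7, -2.1]
grip_width: 0.0423
```

```bash
python3 - <<'E'
from h import *
wview('w5')
plan(.499,-.043,.0668,86.1)
E
```

```text
t20.07 pos [ 0.4981 -0.0448  0.1673] yaw 86.34 w 0.0421 F [ 0.5 -0.1 -2.2] | rot [-0.01  0.    0.02] | shift after turn [0.037 0.016 2.01 ] n>=3
```

View pics/w5.png

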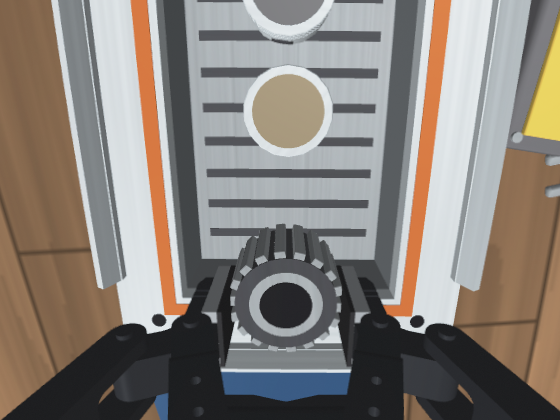

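Both pistons stand upright; the gear is held level.

Request:
send_rows:
  increments:
    - [[0.03, 0.02, 0.5, 0, 0, 0], [0, 0, 0.6, 0, 0, 0], [0, 0, 0.45, 0, 0, 0], [0, 0, 0.2, 0, 0, 0], [0, 0, 0.15, 0, 0, 0], [0, 0, 0.05, 0, 0, 0], [0, 0, 0.04, 0, 0, 0], [0, 0, 0, 0, 0, 0]]

```text
clock: 21.08
eef_pos: [0.4997, -0.0427, 0.0687]
tool_rot: [0.729, 0.684, 0.0, 0.0]
ft_force: [-0.0, 0.5, -2.3]
grip_width: 0.0424
```

Request:
send_rows:
  increments:
    - [[0, 0, 0.02, 0, 0, 0], [0, 0, 0, 0, 0, 0]]

```text
clock: 21.32
eef_pos: [0.4994, -0.0427, 0.0674]
tool_rot: [0.729, 0.684, 0.0, 0.0]
ft_force: [-0.1, 0.2, -1.9]
grip_width: 0.0423
```

Request:
send_rows:
  increments:
    - [[0, 0, 0.03, 0, 0, 0], [0, 0, 0, 0, 0, 0]]

```text
clock: 21.58
eef_pos: [0.4996, -0.0427, 0.0668]
tool_rot: [0.729, 0.684, 0.0, 0.0]
ft_force: [-1.4, 1.2, 5.0]
grip_width: 0.0417
```

Request:
send_rows:
  increments:
    - [[0, 0, 0, 0, 0, 0], [0, 0, 0, 0, 0, 0], [0, 0, 0, 0, 0, 0]]
  grip: 0.3

```text
clock: 21.95
eef_pos: [0.4995, -0.0428, 0.0658]
tool_rot: [0.729, 0.684, 0.0, 0.0]
ft_force: [0.4, 0.3, 0.2]
grip_width: 0.0599
```

Request:
send_rows:
  increments:
    - [[0, 0, -0.4, 0, 0, 0], [0, 0, -0.9, 0, 0, 0], [0, 0, -0.9, 0, 0, 0], [0, 0, -0.4, 0, 0, 0], [0.9, 0.2, -0.1, 0, 0, 0], [0.9, 0.2, -0.1, 0, 0, 0], [0.9, 0.2, -0.2, 0, 0, 0], [0.9, 0.2, 0, 0, 0, 0]]

```text
clock: 22.95
eef_pos: [0.5516, 0.1358, 0.2167]
tool_rot: [0.729, 0.684, 0.001, 0.001]
ft_force: [0.8, 0.2, 0.7]
grip_width: 0.0599
```

```bash
python3 - <<'E'
from h import *
wview('w6'); save('top','t3')
plan(.461,.305,.26,99.8)
E
```

```text
t23.05 pos [0.5516 0.1385 0.2154] yaw 86.68 w 0.0600 F [ 0.2 -1.1 -0.6] | rot [ 0.01 -0.01 -1.31] | shift after turn [ 3.59  -1.219 -0.891] n>=4
```

View pics/w6.png

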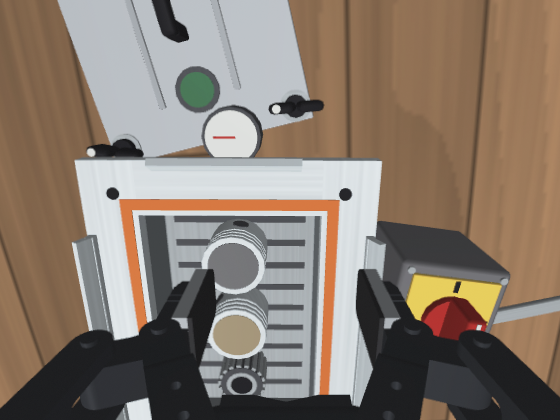

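View pics/t3.png

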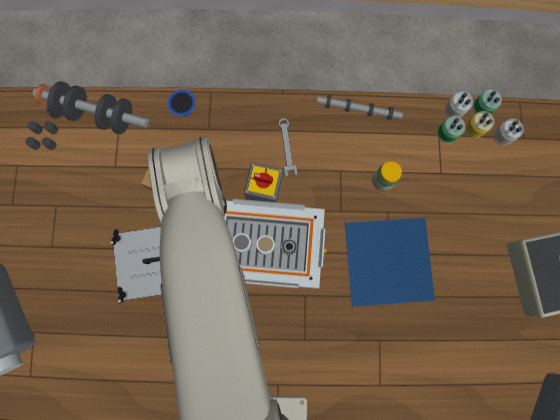

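Request:
send_rows:
  increments:
    - [[0.8, 0, -0.25, 0, 0, -0.7], [0.8, 0, -0.25, 0, 0, -0.6], [0.8, -0.4, -0.25, 0, 0, 0], [0.8, -0.4, -0.25, 0, 0, 0], [0.3, -0.5, 0, 0, 0, 0], [0, 0, 0, 0, 0, 0]]

```text
clock: 23.8
eef_pos: [0.4697, 0.2976, 0.266]
tool_rot: [0.646, 0.763, -0.0, 0.0]
ft_force: [0.5, -0.6, 0.2]
grip_width: 0.0597
```

```bash
python3 - <<'E'
from h import *
wview('w7')
plan(.461,.305,.26,99.8)
E
```

```text
t23.85 pos [0.4708 0.2971 0.2659] yaw 99.44 w 0.0599 F [-0.5 -0.1 -0.9] | rot [ 0.    0.   -0.04] | shift after turn [ 0.189 -0.166  0.118] n>=1
```

View pics/w7.png

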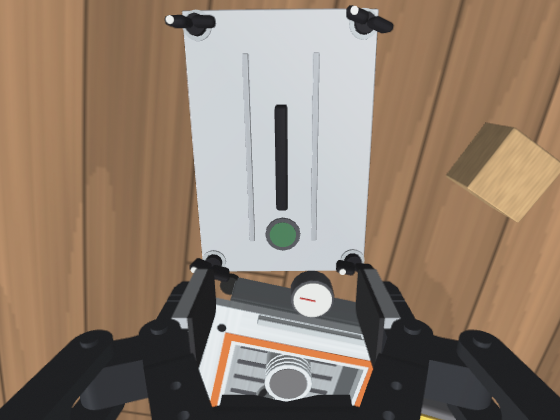

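```bash
python3 - <<'E'
from h import *
c=dict(np.load('pics/w7.npz'));T=np.load('pics/w7_T.npy');P=cloud(c,T)
h=plane(c,T,[(281,107),(282,207)],.05);print(h,h.mean(0),P[150,281],np.linalg.norm(h[1]-h[0]))
k=plane(c,T,[(185,12),(377,10),(364,271),(204,271)],.008);print(k.round(4),k.mean(0));
for i in range(4): print(np.linalg.norm(k[i]-k[i-1]))
d=(k[0]-k[3]+k[1]-k[2])[:2];print('yaw y',np.degrees(np.arctan2(d[1],d[0])));d=(h[0]-h[1]);print(np.degrees(np.arctan2(d[1],d[0])))
w=plane(c,T,[(190,20),(368,20),(212,269),(351,268)],.03);print(w.round(4))
print('flange corner',plane(c,T,[(221,328)],.105),'depth pts',P[300,300],P[288,250],P[60,200])
E
```

```text
[[0.45415411 0.36053181 0.05      ]
 [0.47076663 0.26521408 0.05      ]] [0.46246037 0.31287295 0.05      ] [0.46055519 0.32152723 0.05119706] 0.09675456799011457
[[0.3478 0.4318 0.008 ]
 [0.5306 0.4641 0.008 ]
 [0.5818 0.1891 0.008 ]
 [0.3939 0.1576 0.008 ]] [0.46351432 0.31065626 0.008     ]
0.2780801684333813
0.18555132965369805
0.27969427646879647
0.19050599939657573
yaw y 100.04558695197827
99.88653584191904
[[0.3591 0.4228 0.03  ]
 [0.5201 0.4496 0.03  ]
 [0.406  0.1739 0.03  ]
 [0.5595 0.2009 0.03  ]]
flange corner [[0.43080552 0.15390162 0.105     ]] depth pts [0.50258611 0.18335854 0.08321106] [0.45124069 0.152913   0.02298006] [0.36692532 0.39044964 0.00883253]
```

```bash
python3 - <<'E'
import cv2
a=cv2.imread('pics/w7.png'); 
cv2.imwrite('pics/crop2.png',cv2.resize(a[230:370,170:410],None,fx=3.3,fy=3.3,interpolation=cv2.INTER_CUBIC))
E
```

```text
(no output)
```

View pics/crop2.png

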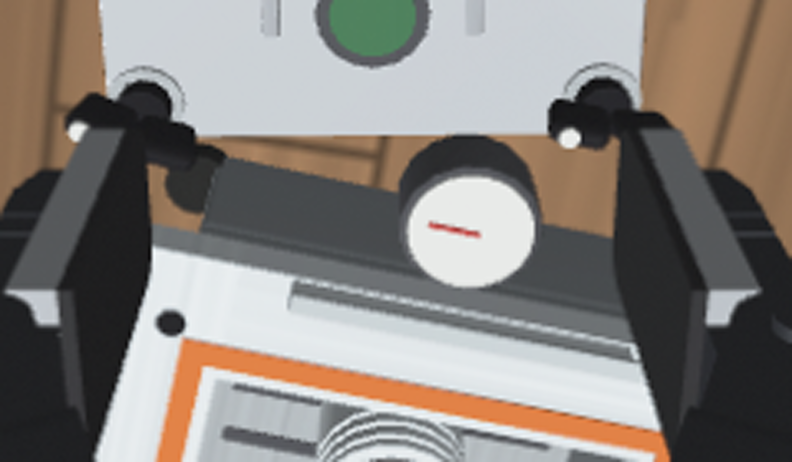

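```bash
python3 - <<'E'
from h import *
plan(.463,.312,.034,99.95)
E
```

```text
t23.85 pos [0.4708 0.2971 0.2659] yaw 99.44 w 0.0599 F [-0.5 -0.1 -0.9] | rot [ 0.    0.   -0.05] | shift after turn [ 0.32  -0.102  4.638] n>=5
```

Request:
send_rows:
  increments:
    - [[0.16, -0.05, 0, 0, 0, -0.05], [0.16, -0.05, 0.4, 0, 0, 0], [0, 0, 0.8, 0, 0, 0], [0, 0, 0.9, 0, 0, 0], [0, 0, 0.9, 0, 0, 0], [0, 0, 0.8, 0, 0, 0], [0, 0, 0.5, 0, 0, 0], [0, 0, 0, 0, 0, 0]]

```text
clock: 24.85
eef_pos: [0.4624, 0.3106, 0.0482]
tool_rot: [0.644, 0.765, -0.003, -0.001]
ft_force: [0.1, -0.6, 0.6]
grip_width: 0.0596
```

```bash
python3 - <<'E'
from h import *
plan(.463,.312,.034,99.95); wview('w8')
E
```

```text
t24.85 pos [0.4624 0.3106 0.0482] yaw 99.80 w 0.0596 F [ 0.1 -0.6  0.6] | rot [-0.03  0.01 -0.01] | shift after turn [0.026 0.016 0.284] n>=1
```

View pics/w8.png

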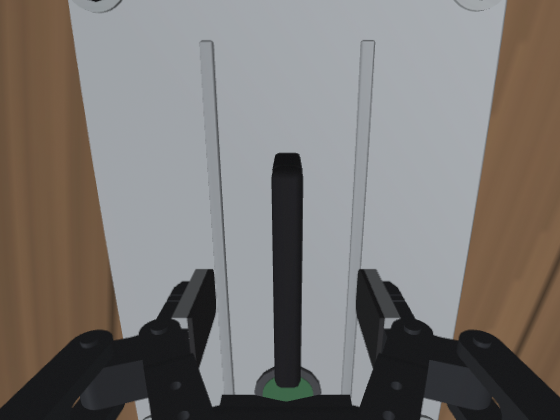

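Request:
send_rows:
  increments:
    - [[0.02, 0.01, 0.15, 0, 0, 0], [0, 0, 0.1, 0, 0, 0], [0, 0, 0, 0, 0, 0]]

```text
clock: 25.28
eef_pos: [0.464, 0.3134, 0.0385]
tool_rot: [0.644, 0.765, 0.0, 0.0]
ft_force: [1.1, 0.5, -0.7]
grip_width: 0.0596
```

Request:
send_rows:
  increments:
    - [[0, 0, 0, 0, 0, 0], [0, 0, 0, 0, 0, 0], [0, 0, 0, 0, 0, 0], [0, 0, 0, 0, 0, 0], [0, 0, 0, 0, 0, 0], [0, 0, 0, 0, 0, 0]]
  grip: 1

```text
clock: 26.02
eef_pos: [0.4635, 0.3134, 0.0387]
tool_rot: [0.644, 0.765, -0.0, -0.0]
ft_force: [-3.3, -0.8, 6.1]
grip_width: 0.0109
```

Request:
send_rows:
  increments:
    - [[0, 0, -0.1, 0, 0, 0], [0, 0, -0.15, 0, 0, 0], [0, 0, -0.15, 0, 0, 0], [0, 0, 0, 0, 0, 0]]

```text
clock: 26.52
eef_pos: [0.4646, 0.3137, 0.059]
tool_rot: [0.644, 0.765, 0.001, 0.0]
ft_force: [0.1, -1.1, -7.4]
grip_width: 0.0105
```

```bash
python3 - <<'E'
from h import *
plan(.4625,.312,.034,99.95); wview('w9'); print(get_obs()['ft_torque'])
E
```

```text
t26.52 pos [0.4646 0.3137 0.059 ] yaw 99.87 w 0.0105 F [ 0.1 -1.1 -7.4] | rot [ 0.01 -0.   -0.01] | shift after turn [-0.026 -0.047  0.499] n>=1
[ 0.03660168  0.01394289 -0.04830693]
```

View pics/w9.png

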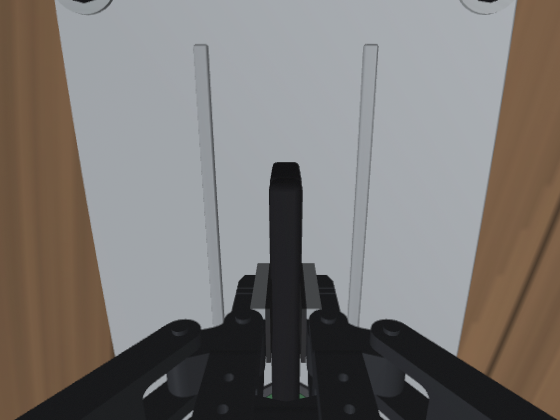

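Request:
send_rows:
  increments:
    - [[0.5, 0, 0, 0, 0, 0], [0.6, 0, 0, 0, 0, 0], [0, 0, -0.3, 0, 0, 0], [0, 0, -0.7, 0, 0, 0], [0, 0, -0.7, 0, 0, 0], [0, 0, -0.7, 0, 0, 0], [0, 0, -0.4, 0, 0, 0.69], [0, 0, 0, 0, 0, 0.69]]

```text
clock: 27.58
eef_pos: [0.4557, 0.3677, 0.2012]
tool_rot: [0.732, 0.681, 0.002, 0.0]
ft_force: [0.6, -0.3, -7.9]
grip_width: 0.0105
```

```bash
python3 - <<'E'
from h import *
c=dict(np.load('pics/w9.npz'));T=np.load('pics/w9_T.npy')
q=plane(c,T,[(286,163)],.059-.0385+.05)[0]; o=np.array([.4646,.3137]); a=np.radians(99.87)
print(q,(q[:2]-o)@[np.cos(a),np.sin(a)])
# hole centres pads (88,-)? 
plan(.5035,.0255,.2,86.1); wview('w10')
E
```

```text
[0.45437208 0.36905823 0.0705    ] 0.05629209008922391
t27.57 pos [0.4557 0.3677 0.2012] yaw 85.82 w 0.0105 F [ 0.6 -0.3 -7.9] | rot [ 0.02 -0.02 -0.03] | shift after turn [-6.763  1.418  0.025] n>=7
```

View pics/w10.png

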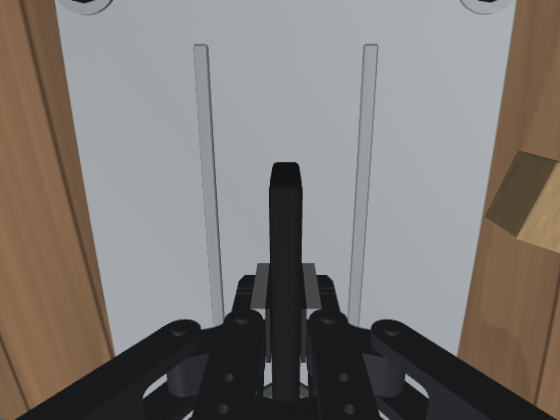

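```bash
python3 - <<'E'
from h import *
c=dict(np.load('pics/w7.npz'));T=np.load('pics/w7_T.npy')
r=plane(c,T,[(246,54),(316,53),(251,240),(314,240)],.010);print(r.round(4),r.mean(0),np.linalg.norm(r[0]-r[2]))
g=cv2.cvtColor(c['color'],cv2.COLOR_RGB2GRAY); print('bar rows w7',np.nonzero(g[80:230,281]<70)[0][[0,-1]]+80, [ (np.nonzero(g[v,240:320]<70)[0][[0,-1]]+240).tolist() for v in(120,150,190)])
for n in('w9','w10'):
    c=dict(np.load(f'pics/{n}.npz'));T=np.load(f'pics/{n}_T.npy')
    # in tool coords directly
    M=c['mount']; zf=.0385-.010  # plane depth in tool z for rib top
    def tp(uv,zt):
        d=np.c_[rays(c,uv),np.ones(len(uv))]@M[:3,:3].T; s=(zt-M[2,3])/d[:,2]; return M[:3,3]+d*s[:,None]
    print(n,'rib tops',tp([(202,45),(370,45)],.0385-.010).round(4),'bar end',tp([(286,163)],.0385-.05).round(4))
    P=cloud(c,M); print('plate depth tool z',P[100,285,2],P[60,260,2],'bar',P[200,286,2],P[172,286,2])
E
```

```text
[[0.4116 0.4033 0.01  ]
 [0.4796 0.4155 0.01  ]
 [0.4438 0.2074 0.01  ]
 [0.5151 0.2194 0.01  ]] [0.46255444 0.31138794 0.01      ] 0.19848375252158734
bar rows w7 [105 209] [[275, 286], [276, 286], [276, 286]]
w9 rib tops [[ 0.0979 -0.0351  0.0285]
 [ 0.0979  0.0341  0.0285]] bar end [[ 0.0563 -0.0005 -0.0115]]
plate depth tool z 0.028623157504166746 0.02985350468192638 bar -0.012099377173616241 0.005409400606728704
w10 rib tops [[ 0.0977 -0.0352  0.0285]
 [ 0.0977  0.034   0.0285]] bar end [[ 0.0561 -0.0006 -0.0115]]
plate depth tool z 0.029444510051129552 0.029992062380652995 bar -0.011632250473862099 0.006648911004216829
```

Request:
send_rows:
  increments:
    - [[-0.6, 0.13, 0, 0, 0, 0], [-0.85, 0.18, 0, 0, 0, 0], [-0.9, 0.18, 0, 0, 0, 0], [-0.9, 0.19, 0, 0, 0, 0], [-0.9, 0.19, 0, 0, 0, 0], [-0.9, 0.19, 0, 0, 0, 0], [-0.8, 0.17, 0, 0, 0, 0], [-0.6, 0.13, 0, 0, 0, 0]]

```text
clock: 28.62
eef_pos: [0.4996, 0.0388, 0.1982]
tool_rot: [0.731, 0.682, -0.001, -0.0]
ft_force: [0.0, 0.2, -8.7]
grip_width: 0.0103
```

Request:
send_rows:
  increments:
    - [[-0.3, 0.06, 0, 0, 0, 0], [0, 0, 0, 0, 0, 0], [0, 0, 0, 0, 0, 0]]

```text
clock: 29.0
eef_pos: [0.502, 0.0269, 0.1982]
tool_rot: [0.73, 0.683, 0.0, -0.0]
ft_force: [0.1, -0.8, -7.7]
grip_width: 0.0105
```

```bash
python3 - <<'E'
from h import *
plan(.5035,.0253,.15,86.1); wview('w11'); plan(.5035,.0253,.15,86.1)
E
```

```text
t29.00 pos [0.502  0.0269 0.1982] yaw 86.15 w 0.0105 F [ 0.1 -0.8 -7.7] | rot [-0. -0.  0.] | shift after turn [-0.029  0.033  0.965] n>=1
t29.05 pos [0.502  0.027  0.1982] yaw 86.17 w 0.0104 F [-0.2 -0.1 -9. ] | rot [-0.   -0.    0.01] | shift after turn [-0.032  0.032  0.965] n>=1
```

View pics/w11.png

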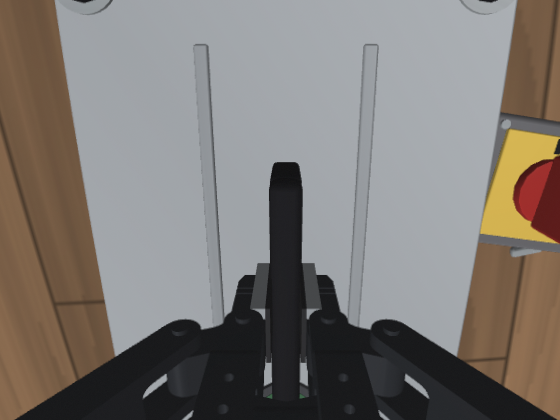

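Request:
send_rows:
  increments:
    - [[-0.03, 0.03, 0.2, 0, 0, 0], [0, 0, 0.3, 0, 0, 0], [0, 0, 0.2, 0, 0, 0], [0, 0, 0.1, 0, 0, 0], [0, 0, 0, 0, 0, 0], [0, 0, 0, 0, 0, 0]]

```text
clock: 29.8
eef_pos: [0.5041, 0.0244, 0.1587]
tool_rot: [0.731, 0.682, 0.0, 0.0]
ft_force: [0.3, 0.5, -8.3]
grip_width: 0.0108
```

```bash
python3 - <<'E'
from h import *
plan(.5035,.0253,.143,86.1)
E
```

```text
t29.80 pos [0.5041 0.0244 0.1587] yaw 86.07 w 0.0108 F [ 0.3  0.5 -8.3] | rot [ 0.01 -0.   -0.  ] | shift after turn [ 0.018 -0.013  0.314] n>=1
```

Request:
send_rows:
  increments:
    - [[0.01, -0.01, 0.1, 0, 0, 0], [0, 0, 0.08, 0, 0, 0], [0, 0, 0.06, 0, 0, 0], [0, 0, 0, 0, 0, 0]]

```text
clock: 30.3
eef_pos: [0.5029, 0.0249, 0.1459]
tool_rot: [0.731, 0.682, -0.0, -0.0]
ft_force: [-0.9, -0.3, -8.2]
grip_width: 0.0109
```

Request:
send_rows:
  increments:
    - [[0, 0, 0.04, 0, 0, 0], [0, 0, 0, 0, 0, 0]]

```text
clock: 30.55
eef_pos: [0.5031, 0.0249, 0.1442]
tool_rot: [0.731, 0.682, -0.0, -0.0]
ft_force: [0.4, 0.5, -8.4]
grip_width: 0.0106
```

Request:
send_rows:
  increments:
    - [[0, 0, 0.04, 0, 0, 0], [0, 0, 0, 0, 0, 0]]

```text
clock: 30.8
eef_pos: [0.5034, 0.0249, 0.1437]
tool_rot: [0.731, 0.682, 0.001, 0.0]
ft_force: [-4.5, -0.1, 3.7]
grip_width: 0.0109
```

Request:
send_rows:
  increments:
    - [[0, 0, 0, 0, 0, 0], [0, 0, 0, 0, 0, 0], [0, 0, 0, 0, 0, 0], [0, 0, 0, 0, 0, 0]]
  grip: 0.3

```text
clock: 31.3
eef_pos: [0.5034, 0.0249, 0.1424]
tool_rot: [0.731, 0.682, 0.0, 0.0]
ft_force: [-0.1, 0.2, -0.1]
grip_width: 0.06
```

Request:
send_rows:
  increments:
    - [[0, 0, -0.3, 0, 0, 0], [0, 0, -0.8, 0, 0, 0], [0, 0, -0.9, 0, 0, 0], [0, 0, -0.9, 0, 0, 0], [0, 0, -0.6, 0, 0, 0], [0, 0, 0, 0, 0, 0], [0, 0, 0, 0, 0, 0]]

```text
clock: 32.17
eef_pos: [0.5029, 0.0249, 0.3171]
tool_rot: [0.731, 0.682, -0.0, -0.0]
ft_force: [0.1, -0.3, 0.4]
grip_width: 0.0597
```

```bash
python3 - <<'E'
from h import *
plan(.5035,.0253,.143,86.1); wview('w12')
E
```

```text
t32.17 pos [0.5029 0.0249 0.3171] yaw 86.07 w 0.0597 F [ 0.1 -0.3  0.4] | rot [-0.  0. -0.] | shift after turn [0.009 0.011 3.482] n>=4
```

View pics/w12.png

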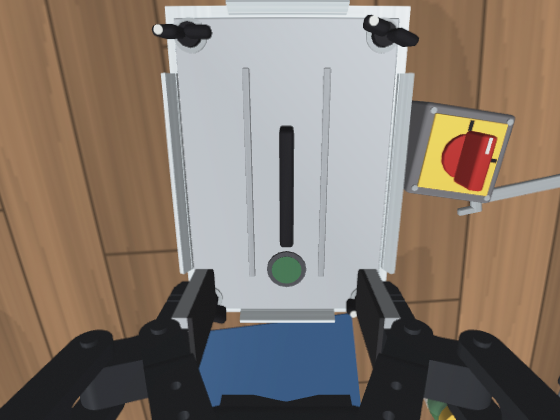

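```bash
cat >> h.py <<'E'
CX=np.array([.5034,.0239]);CA=np.radians(-3.9)
def wing(i):
    s={1:(-81,-126),2:(-81,126),3:(81,126),4:(81,-126)}[i]
    c,sn=np.cos(CA),np.sin(CA); return CX+np.array([c*s[0]-sn*s[1],sn*s[0]+c*s[1]])/1000
E
python3 - <<'E'
from h import *
c=dict(np.load('pics/w12.npz'));T=np.load('pics/w12_T.npy');P=cloud(c,T)
m=np.zeros(P.shape[:2],bool);m[60:260,192:240]=1;m[60:260,335:380]=1;q=P[m];A=np.c_[q[:,:2],np.ones(len(q))];s=np.linalg.lstsq(A,q[:,2],rcond=None)[0];print('slopes',s[:2],'z',np.median(q[:,2]))
r=plane(c,T,[(246,70),(327,70),(252,275),(322,275)],.115);print(r.round(4),r.mean(0))
for i in range(1,5):print(i,wing(i))
w=wing(1);plan(w[0],w[1],.25,166)
E
```

```text
slopes [0.00244002 0.03492063] z 0.11391665500964884
[[ 0.4746  0.1232  0.115 ]
 [ 0.5442  0.1184  0.115 ]
 [ 0.4608 -0.0733  0.115 ]
 [ 0.5323 -0.0782  0.115 ]] [0.50299064 0.02249008 0.115     ]
1 [ 0.41401765 -0.09629898]
2 [0.4311575  0.15511746]
3 [0.59278235 0.14409898]
4 [ 0.5756425  -0.10731746]
t32.23 pos [0.5026 0.0249 0.3164] yaw 86.07 w 0.0601 F [-0.2 -0.6 -0.7] | rot [-0.01 -0.01 -7.99] | shift after turn [ 1.132 -2.78   1.328] n>=3
```

```bash
python3 - <<'E'
from h import *
def sl(n,boxes):
    c=dict(np.load(f'pics/{n}.npz'));T=np.load(f'pics/{n}_T.npy');P=cloud(c,T)
    m=np.zeros(P.shape[:2],bool)
    for a,b,e,f in boxes:m[a:b,e:f]=1
    q=P[m];q=q[c['z_map'][m]>0];A=np.c_[q[:,:2],np.ones(len(q))];s=np.linalg.lstsq(A,q[:,2],rcond=None)[0];print(n,s[:2],np.median(q[:,2]), [np.median(P[a:b,e:f,2]).round(4) for a,b,e,f in boxes])
sl('w12',[(60,80,210,230),(240,260,210,230),(60,80,350,370),(240,260,335,355),(160,180,260,270)])
sl('w7',[(50,70,210,230),(210,230,215,235),(50,70,335,355),(210,230,330,350)])
sl('w1',[(160,170,290,310),(310,320,230,300),(220,230,290,310)])
sl('w12',[(200,280,100,150),(10,60,20,120)])
sl('w6',[(165,190,130,330),(380,400,100,110)])
E
```

```text
w12 [-0.00012968  0.00106914] 0.11393241658088482 [np.float64(0.114), np.float64(0.1139), np.float64(0.1141), np.float64(0.1138), np.float64(0.1139)]
w7 [-1.15663983e-05  5.62354405e-04] 0.008933027929056925 [np.float64(0.0089), np.float64(0.0089), np.float64(0.009), np.float64(0.0089)]
w1 [-1.06171283e-03  4.00274316e-05] 0.0028747364993416957 [np.float64(0.0029), np.float64(0.0029), np.float64(0.0028)]
w12 [0.00044349 0.00069644] 0.0010635931256333386 [np.float64(0.001), np.float64(0.0011)]
w6 [-0.17917971 -2.27059123] 0.10623614324938639 [np.float64(0.1062), np.float64(0.2705)]
```

Request:
send_rows:
  increments:
    - [[0, 0, 0, 0, 0, -1], [0, 0, 0, 0, 0, -1], [0, 0, 0, 0, 0, -1], [0, 0, 0, 0, 0, -1], [0, 0, 0, 0, 0, -1], [0, 0, 0, 0, 0, -1], [0, 0, 0, 0, 0, -1], [0, 0, 0, 0, 0, -1]]

```text
clock: 33.22
eef_pos: [0.5024, 0.0249, 0.3157]
tool_rot: [0.118, 0.993, -0.0, -0.002]
ft_force: [0.2, 0.4, 0.1]
grip_width: 0.0597
```

Request:
send_rows:
  increments:
    - [[0.28, -0.7, 0.4, 0, 0, 0], [0.28, -0.7, 0.4, 0, 0, 0], [0.28, -0.7, 0.4, 0, 0, 0], [0.28, -0.7, 0.3, 0, 0, 0], [0, 0, 0, 0, 0, 0], [0, 0, 0, 0, 0, 0]]

```text
clock: 33.98
eef_pos: [0.4151, -0.0973, 0.2419]
tool_rot: [0.121, 0.993, 0.0, -0.0]
ft_force: [0.1, -0.9, 0.1]
grip_width: 0.0601
```

```bash
python3 - <<'E'
from h import *
w=wing(1);plan(w[0],w[1],.132,166);wview('w13')
E
```

```text
t33.98 pos [ 0.4151 -0.0973  0.2419] yaw 166.06 w 0.0601 F [ 0.1 -0.9  0.1] | rot [ 0.   -0.    0.01] | shift after turn [0.026 0.014 2.198] n>=3
```

View pics/w13.png

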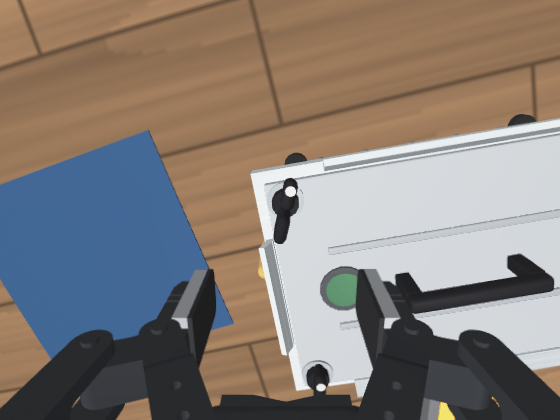

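```bash
python3 - <<'E'
from h import *
c=dict(np.load('pics/w13.npz'));T=np.load('pics/w13_T.npy')
q=plane(c,T,[(291,190),(280,240),(285,215),(321,387),(318,375)],.147);print(q.round(4)); d=(q[0]-q[1]);print('dot dir',np.degrees(np.arctan2(d[1],d[0])))
a=cv2.imread('pics/w13.png');cv2.imwrite('pics/crop3.png',cv2.resize(a[150:270,230:350],None,fx=5,fy=5,interpolation=cv2.INTER_CUBIC))
E
```

```text
[[ 0.3979 -0.0892  0.147 ]
 [ 0.4301 -0.1047  0.147 ]
 [ 0.4136 -0.0971  0.147 ]
 [ 0.5596 -0.1042  0.147 ]
 [ 0.5474 -0.1039  0.147 ]]
dot dir 154.28493280397163
```

View pics/crop3.png

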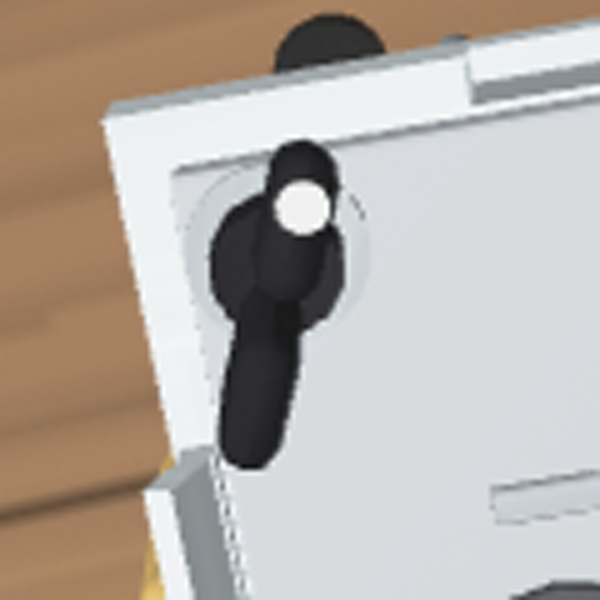

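Request:
send_rows:
  increments:
    - [[0.02, 0.01, 0, 0, 0, 0.55], [0, 0, 0.3, 0, 0, 0.55], [0, 0, 0.7, 0, 0, 0], [0, 0, 0.6, 0, 0, 0], [0, 0, 0.3, 0, 0, 0], [0, 0, 0, 0, 0, 0]]
  grip: 0.6

```text
clock: 34.78
eef_pos: [0.4141, -0.0958, 0.1464]
tool_rot: [0.215, 0.977, 0.0, -0.001]
ft_force: [0.1, 0.1, -0.5]
grip_width: 0.034
```

```bash
python3 - <<'E'
from h import *
w=wing(1);plan(w[0],w[1],.132,155);wview('w14')
E
```

```text
t34.77 pos [ 0.4141 -0.0958  0.1464] yaw 155.18 w 0.0340 F [ 0.1  0.1 -0.5] | rot [-0.   -0.01  0.02] | shift after turn [-0.002 -0.01   0.289] n>=1
```

View pics/w14.png

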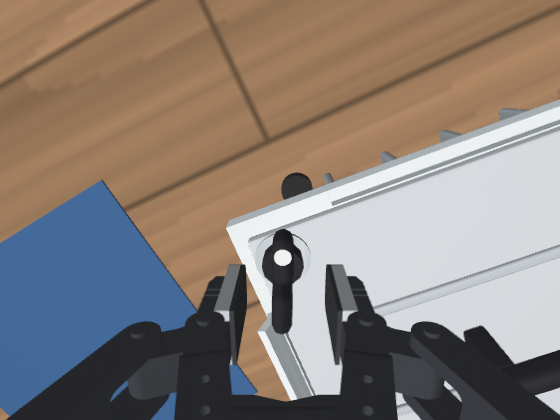

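Blade between the fingers, aligned with the image vertical (283, 230–330). Lower and close.

Request:
send_rows:
  increments:
    - [[0, 0, 0.15, 0, 0, 0], [0, 0, 0.1, 0, 0, 0], [0, 0, 0, 0, 0, 0]]

```text
clock: 35.2
eef_pos: [0.4141, -0.0967, 0.1346]
tool_rot: [0.216, 0.976, 0.0, -0.0]
ft_force: [0.5, 0.6, -1.2]
grip_width: 0.0344
```

Request:
send_rows:
  increments:
    - [[0, 0, 0, 0, 0, 0], [0, 0, 0, 0, 0, 0], [0, 0, 0, 0, 0, 0], [0, 0, 0, 0, 0, 0]]
  grip: 1

```text
clock: 35.7
eef_pos: [0.4144, -0.0972, 0.1352]
tool_rot: [0.216, 0.976, -0.0, 0.0]
ft_force: [-1.6, -3.1, 4.4]
grip_width: 0.0077
```

```bash
python3 - <<'E'
from h import *
w=wing(1);plan(w[0],w[1],.132,176.1-74.5);wview('w15');print(get_obs()['ft_torque'])
E
```

```text
t35.70 pos [ 0.4144 -0.0972  0.1352] yaw 155.05 w 0.0077 F [-1.6 -3.1  4.4] | rot [-0.    0.01  5.35] | shift after turn [ 0.019 -0.003  0.064] n>=1
[-0.46779408  0.44597471 -0.07832633]
```

View pics/w15.png

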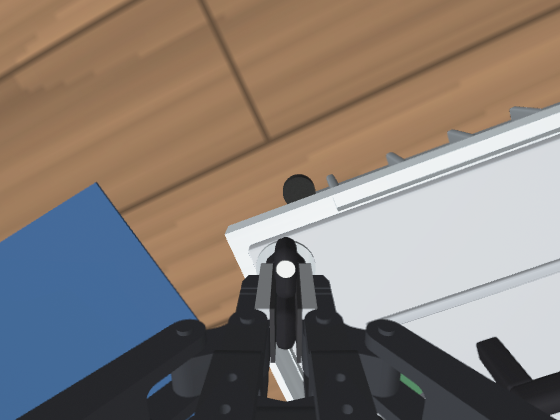

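Request:
send_rows:
  increments:
    - [[0, 0, 0, 0, 0, 0.6], [0, 0, 0, 0, 0, 0.8], [0, 0, 0, 0, 0, 0.8], [0, 0, 0, 0, 0, 0.8], [0, 0, 0, 0, 0, 0.8], [0, 0, 0, 0, 0, 0.8], [0, 0, 0, 0, 0, 0.75], [0, 0, 0, 0, 0, 0]]

```text
clock: 36.75
eef_pos: [0.4142, -0.0974, 0.1352]
tool_rot: [0.633, 0.774, -0.001, 0.0]
ft_force: [-2.5, -2.4, 5.5]
grip_width: 0.0074
```

Request:
send_rows:
  increments:
    - [[0, 0, 0, 0, 0, 0], [0, 0, 0, 0, 0, 0], [0, 0, 0, 0, 0, 0]]
  grip: 0.6

```text
clock: 37.12
eef_pos: [0.4143, -0.0965, 0.1346]
tool_rot: [0.632, 0.775, 0.0, -0.0]
ft_force: [-0.9, 0.3, -0.1]
grip_width: 0.0341
```

```bash
python3 - <<'E'
from h import *
w=wing(1);plan(w[0],w[1],.132,176.1-74.5);wview('w16');print(get_obs()['ft_torque'])
E
```

```text
t37.12 pos [ 0.4143 -0.0965  0.1346] yaw 101.59 w 0.0341 F [-0.9  0.3 -0.1] | rot [-0. -0. -0.] | shift after turn [ 0.006 -0.004  0.052] n>=1
[ 0.06694625 -0.02616302 -0.01064978]
```

View pics/w16.png

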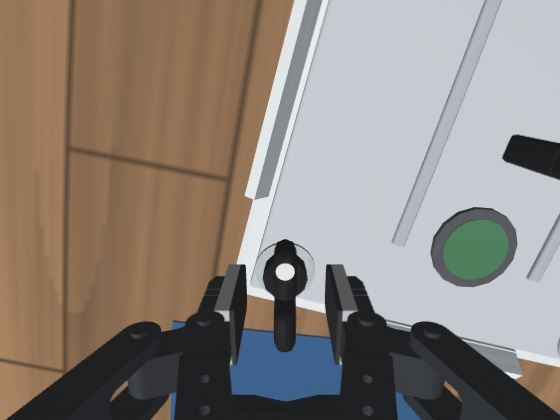

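Request:
send_rows:
  increments:
    - [[0, 0, -0.6, 0, 0, 0], [0, 0, -0.7, 0, 0, 0], [0, 0, -0.7, 0, 0, -0.8], [0, 0, 0, 0, 0, -0.8], [0, 0, 0, 0, 0, -0.8], [0, 0, 0, 0, 0, -0.8], [0, 0, 0, 0, 0, -0.9], [0, 0, 0, 0, 0, -0.9]]

```text
clock: 38.17
eef_pos: [0.4143, -0.0966, 0.2347]
tool_rot: [0.243, 0.97, 0.0, -0.0]
ft_force: [-0.4, 0.4, -0.9]
grip_width: 0.0339
```

```bash
python3 - <<'E'
from h import *
w=wing(3);plan(w[0],w[1],.22,152)
E
```

```text
t38.17 pos [ 0.4143 -0.0966  0.2347] yaw 151.88 w 0.0339 F [-0.4  0.4 -0.9] | rot [ 0.   -0.   -0.01] | shift after turn [-0.892  5.927  0.294] n>=6
```

Request:
send_rows:
  increments:
    - [[-0.13, 0.85, 0, 0, 0, 0], [-0.13, 0.85, 0, 0, 0, 0], [-0.13, 0.85, 0, 0, 0, 0], [-0.13, 0.85, 0, 0, 0, 0], [-0.13, 0.85, 0, 0, 0, 0], [-0.13, 0.85, 0, 0, 0, 0], [-0.13, 0.83, 0, 0, 0, 0], [0, 0, 0.1, 0, 0, 0]]

```text
clock: 39.17
eef_pos: [0.5967, 0.145, 0.2286]
tool_rot: [0.244, 0.97, 0.0, -0.0]
ft_force: [-0.4, 0.5, -0.2]
grip_width: 0.0342
```

Request:
send_rows:
  increments:
    - [[0, 0, 0, 0, 0, 0]]

```text
clock: 39.3
eef_pos: [0.5946, 0.1421, 0.2286]
tool_rot: [0.245, 0.969, -0.001, -0.001]
ft_force: [-0.1, -0.3, 0.0]
grip_width: 0.0339
```

```bash
python3 - <<'E'
from h import *
w=wing(3);plan(w[0],w[1],.134,152);wview('w17')
E
```

```text
t39.30 pos [0.5946 0.1421 0.2286] yaw 151.59 w 0.0339 F [-0.1 -0.3  0. ] | rot [-0.01 -0.01 -0.04] | shift after turn [0.051 0.018 1.892] n>=2
```

View pics/w17.png

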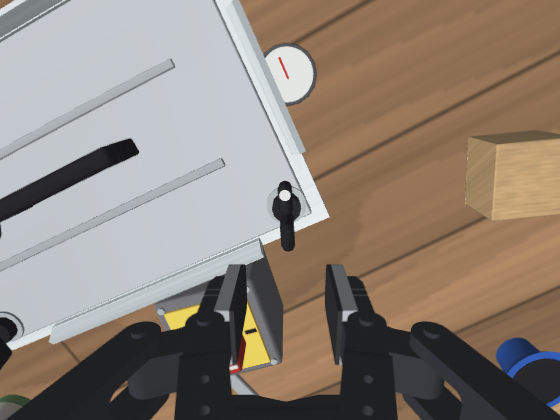

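Request:
send_rows:
  increments:
    - [[0.05, 0.02, 0.2, 0, 0, -0.15], [0, 0, 0.6, 0, 0, 0], [0, 0, 0.6, 0, 0, 0], [0, 0, 0.3, 0, 0, 0], [0, 0, 0.15, 0, 0, 0], [0, 0, 0, 0, 0, 0]]

```text
clock: 40.1
eef_pos: [0.5938, 0.1443, 0.1375]
tool_rot: [0.233, 0.973, 0.0, 0.0]
ft_force: [-1.2, -0.1, -0.0]
grip_width: 0.0341
```

```bash
python3 - <<'E'
from h import *
w=wing(3);plan(w[0],w[1],.134,154);wview('w18')
E
```

```text
t40.10 pos [0.5938 0.1443 0.1375] yaw 153.07 w 0.0341 F [-1.2 -0.1 -0. ] | rot [ 0.    0.   -0.09] | shift after turn [ 0.017 -0.012  0.071] n>=1
```

View pics/w18.png

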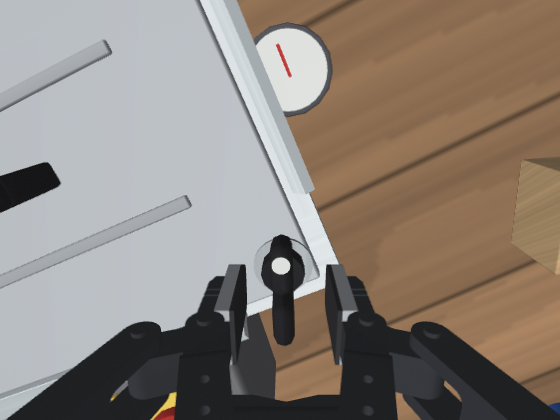

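Request:
send_rows:
  increments:
    - [[0, -0.01, 0.05, 0, 0, 0], [0, 0, 0, 0, 0, 0]]

```text
clock: 40.4
eef_pos: [0.5937, 0.144, 0.1353]
tool_rot: [0.233, 0.973, 0.0, 0.0]
ft_force: [-0.1, -0.7, 0.0]
grip_width: 0.0342
```

Request:
send_rows:
  increments:
    - [[0, 0, 0, 0, 0, 0], [0, 0, 0, 0, 0, 0], [0, 0, 0, 0, 0, 0], [0, 0, 0, 0, 0, 0]]
  grip: 1

```text
clock: 40.9
eef_pos: [0.5934, 0.1436, 0.1352]
tool_rot: [0.233, 0.973, -0.0, 0.0]
ft_force: [-1.7, -2.3, 3.7]
grip_width: 0.0079
```

Request:
send_rows:
  increments:
    - [[0, 0, 0, 0, 0, 0.5], [0, 0, 0, 0, 0, 0.8], [0, 0, 0, 0, 0, 0.8], [0, 0, 0, 0, 0, 0.8], [0, 0, 0, 0, 0, 0.8], [0, 0, 0, 0, 0, 0.8], [0, 0, 0, 0, 0, 0.65], [0, 0, 0, 0, 0, 0]]

```text
clock: 41.9
eef_pos: [0.5932, 0.1434, 0.1352]
tool_rot: [0.632, 0.775, -0.0, 0.0]
ft_force: [-2.6, -1.8, 5.0]
grip_width: 0.0077
```

Request:
send_rows:
  increments:
    - [[0, 0, 0, 0, 0, 0], [0, 0, 0, 0, 0, 0], [0, 0, 0, 0, 0, 0]]
  grip: 0.6

```text
clock: 42.28
eef_pos: [0.5936, 0.1442, 0.1345]
tool_rot: [0.632, 0.775, 0.0, -0.0]
ft_force: [0.1, -0.5, -0.6]
grip_width: 0.0342
```

```bash
python3 - <<'E'
from h import *
w=wing(3);plan(w[0],w[1],.134,101.6);wview('w19')
E
```

```text
t42.27 pos [0.5936 0.1442 0.1345] yaw 101.61 w 0.0342 F [ 0.1 -0.5 -0.6] | rot [-0. -0.  0.] | shift after turn [ 0.    -0.016  0.01 ] n>=1
```

View pics/w19.png

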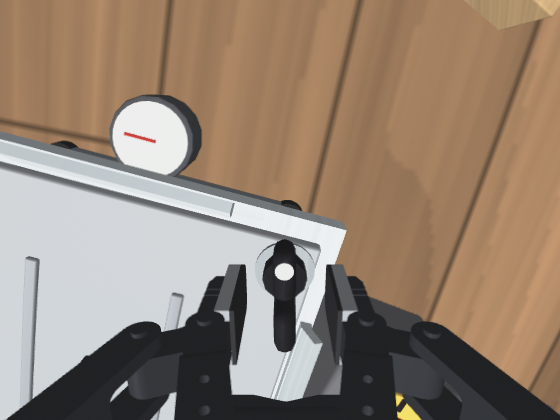

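Request:
send_rows:
  increments:
    - [[0, 0, -0.6, 0, 0, 0], [0, 0, -0.7, 0, 0, -1], [0, 0, -0.6, 0, 0, -1], [0, 0, 0, 0, 0, -1], [0, 0, 0, 0, 0, -1], [0, 0, 0, 0, 0, -1], [0, 0, 0, 0, 0, -1], [0, 0, 0, 0, 0, -1]]

```text
clock: 43.32
eef_pos: [0.5935, 0.1441, 0.2297]
tool_rot: [0.07, 0.998, 0.0, -0.0]
ft_force: [0.6, 0.6, 0.0]
grip_width: 0.0343
```

```bash
python3 - <<'E'
from h import *
w=wing(2);plan(w[0],w[1],.22)
E
```

```text
t43.33 pos [0.5935 0.1441 0.2297] yaw 171.93 w 0.0343 F [0.6 0.6 0. ] | rot [ 0. -0. -0.] | shift after turn [ 3.246 -0.238  0.194] n>=4
```

Request:
send_rows:
  increments:
    - [[0.8, -0.06, 0, 0, 0, 0], [0.8, -0.06, 0, 0, 0, 0], [0.85, -0.06, 0, 0, 0, 0], [0.8, -0.06, 0, 0, 0, 0], [0, 0, 0, 0, 0, 0], [0, 0, 0, 0, 0, 0]]

```text
clock: 44.08
eef_pos: [0.4318, 0.1562, 0.2303]
tool_rot: [0.073, 0.997, 0.0, 0.001]
ft_force: [0.5, -0.3, -1.3]
grip_width: 0.0337
```

```bash
python3 - <<'E'
from h import *
w=wing(2);plan(w[0],w[1],.1345);wview('w20')
E
```

```text
t44.08 pos [0.4318 0.1562 0.2303] yaw 171.59 w 0.0337 F [ 0.5 -0.3 -1.3] | rot [0.   0.01 0.  ] | shift after turn [ 0.009 -0.023  1.916] n>=2
```

View pics/w20.png

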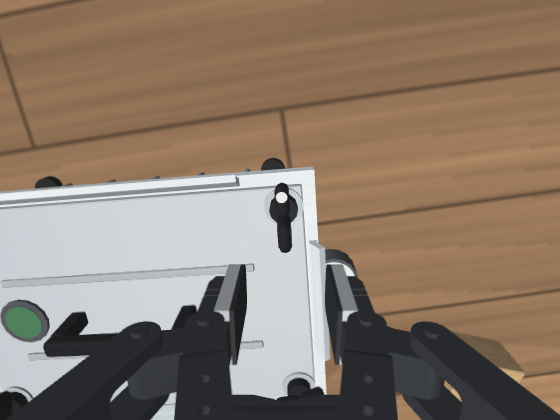

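Request:
send_rows:
  increments:
    - [[0.01, -0.02, 0.2, 0, 0, -0.3], [0, 0, 0.6, 0, 0, 0], [0, 0, 0.6, 0, 0, 0], [0, 0, 0.35, 0, 0, 0], [0, 0, 0.15, 0, 0, 0], [0, 0, 0, 0, 0, 0], [0, 0, 0, 0, 0, 0]]

```text
clock: 45.0
eef_pos: [0.4313, 0.1552, 0.1356]
tool_rot: [0.047, 0.999, 0.0, 0.001]
ft_force: [0.7, -0.4, 0.5]
grip_width: 0.0342
```

```bash
python3 - <<'E'
from h import *
w=wing(2);plan(w[0],w[1],.1345,101.6);wview('w21')
E
```

```text
t45.00 pos [0.4313 0.1552 0.1356] yaw 174.57 w 0.0342 F [ 0.7 -0.4  0.5] | rot [0.01 0.   7.3 ] | shift after turn [-0.001 -0.003  0.022] n>=1
```

View pics/w21.png

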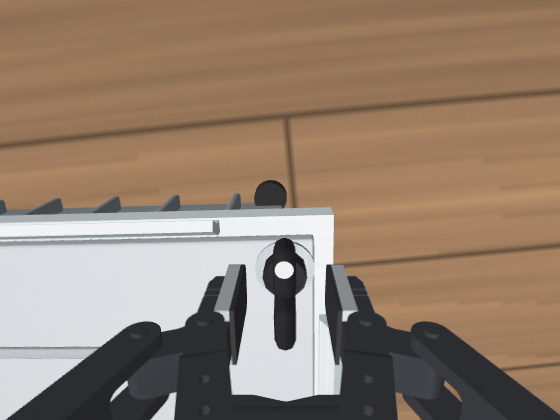

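Request:
send_rows:
  increments:
    - [[0, 0, 0, 0, 0, 0], [0, 0, 0, 0, 0, 0], [0, 0, 0, 0, 0, 0], [0, 0, 0, 0, 0, 0]]
  grip: 1

```text
clock: 45.55
eef_pos: [0.4308, 0.1549, 0.1356]
tool_rot: [0.047, 0.999, 0.0, 0.001]
ft_force: [-0.4, -1.1, 5.5]
grip_width: 0.0076
```

Request:
send_rows:
  increments:
    - [[0, 0, 0, 0, 0, 0.8], [0, 0, 0, 0, 0, 0.95], [0, 0, 0, 0, 0, 0.95], [0, 0, 0, 0, 0, 0.95], [0, 0, 0, 0, 0, 0.95], [0, 0, 0, 0, 0, 0.95], [0, 0, 0, 0, 0, 0.95], [0, 0, 0, 0, 0, 0.8]]

```text
clock: 46.55
eef_pos: [0.4314, 0.1556, 0.1356]
tool_rot: [0.634, 0.773, 0.001, 0.001]
ft_force: [1.6, 0.4, 3.3]
grip_width: 0.0073
```

Request:
send_rows:
  increments:
    - [[0, 0, 0, 0, 0, 0], [0, 0, 0, 0, 0, 0]]

```text
clock: 46.8
eef_pos: [0.4314, 0.1556, 0.1356]
tool_rot: [0.631, 0.775, 0.001, 0.001]
ft_force: [0.7, 0.9, 5.7]
grip_width: 0.0075
```

Request:
send_rows:
  increments:
    - [[0, 0, 0, 0, 0, 0], [0, 0, 0, 0, 0, 0], [0, 0, 0, 0, 0, 0]]
  grip: 0.6

```text
clock: 47.18
eef_pos: [0.4297, 0.1547, 0.1343]
tool_rot: [0.632, 0.775, -0.001, -0.0]
ft_force: [-1.3, -0.7, 0.6]
grip_width: 0.0344
```

```bash
python3 - <<'E'
from h import *
w=wing(2);plan(w[0],w[1],.1345,101.6);wview('w22')
E
```

```text
t47.17 pos [0.4297 0.1547 0.1343] yaw 101.60 w 0.0344 F [-1.3 -0.7  0.6] | rot [-0.01  0.    0.  ] | shift after turn [ 0.002  0.03  -0.005] n>=1
```

View pics/w22.png

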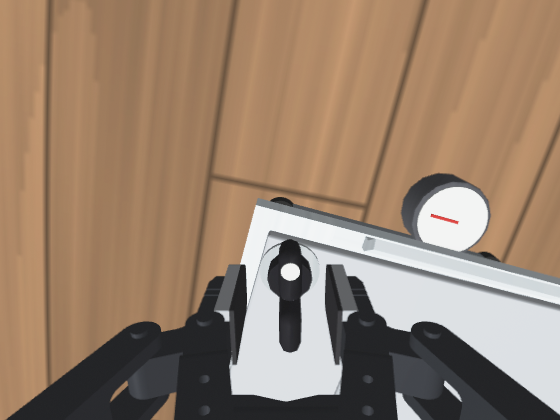

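Wing 2 half-way. Now wing 4.

Request:
send_rows:
  increments:
    - [[0, 0, -0.6, 0, 0, 0], [0, 0, -0.7, 0, 0, -1], [0, 0, -0.7, 0, 0, -1], [0, 0, 0, 0, 0, -1], [0, 0, 0, 0, 0, -1], [0, 0, 0, 0, 0, -1], [0, 0, 0, 0, 0, -1], [0, 0, 0, 0, 0, -1]]

```text
clock: 48.22
eef_pos: [0.4301, 0.1549, 0.2346]
tool_rot: [0.07, 0.998, -0.0, -0.0]
ft_force: [-0.6, 0.3, -1.0]
grip_width: 0.0345
```

```bash
python3 - <<'E'
from h import *
w=wing(4);plan(w[0],w[1],.22)
E
```

```text
t48.23 pos [0.4301 0.1549 0.2346] yaw 171.92 w 0.0345 F [-0.6  0.3 -1. ] | rot [-0. -0.  0.] | shift after turn [-3.619 -4.783  0.292] n>=5
```

Request:
send_rows:
  increments:
    - [[-0.6, -0.8, 0, 0, 0, 0], [-0.6, -0.8, 0, 0, 0, 0], [-0.6, -0.8, 0, 0, 0, 0], [-0.6, -0.8, 0, 0, 0, 0], [-0.6, -0.8, 0, 0, 0, 0], [-0.6, -0.78, 0, 0, 0, 0], [0, 0, 0.1, 0, 0, 0], [0, 0, 0, 0, 0, 0]]

```text
clock: 49.22
eef_pos: [0.5725, -0.1076, 0.2286]
tool_rot: [0.074, 0.997, 0.0, -0.001]
ft_force: [0.5, 0.2, 0.1]
grip_width: 0.0341
```

```bash
python3 - <<'E'
from h import *
w=wing(4);plan(w[0],w[1],.1345);wview('w23')
E
```

```text
t49.23 pos [ 0.5725 -0.1076  0.2286] yaw 171.55 w 0.0341 F [0.5 0.2 0.1] | rot [ 0.   -0.02 -0.  ] | shift after turn [-0.061  0.015  1.883] n>=2
```

View pics/w23.png

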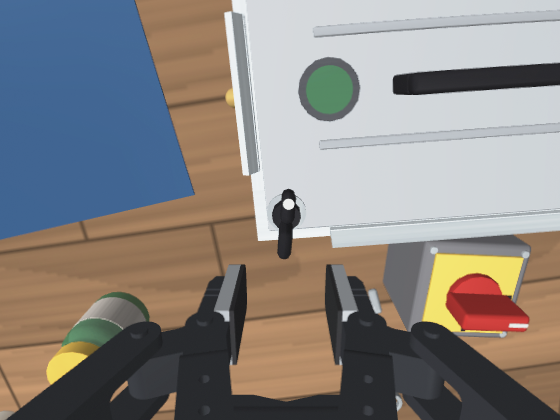

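Request:
send_rows:
  increments:
    - [[-0.06, 0.01, 0.2, 0, 0, 0.43], [0, 0, 0.6, 0, 0, 0], [0, 0, 0.6, 0, 0, 0], [0, 0, 0.35, 0, 0, 0], [0, 0, 0.13, 0, 0, 0], [0, 0, 0, 0, 0, 0], [0, 0, 0, 0, 0, 0]]

```text
clock: 50.15
eef_pos: [0.5771, -0.1075, 0.1371]
tool_rot: [0.111, 0.994, -0.0, 0.001]
ft_force: [-0.5, 0.6, 0.5]
grip_width: 0.0341
```

```bash
python3 - <<'E'
from h import *
w=wing(4);plan(w[0],w[1],.1345,101.6);wview('w24')
E
```

```text
t50.15 pos [ 0.5771 -0.1075  0.1371] yaw 167.30 w 0.0341 F [-0.5  0.6  0.5] | rot [0.01 0.01 6.57] | shift after turn [ 0.01  -0.028  0.051] n>=1
```

View pics/w24.png

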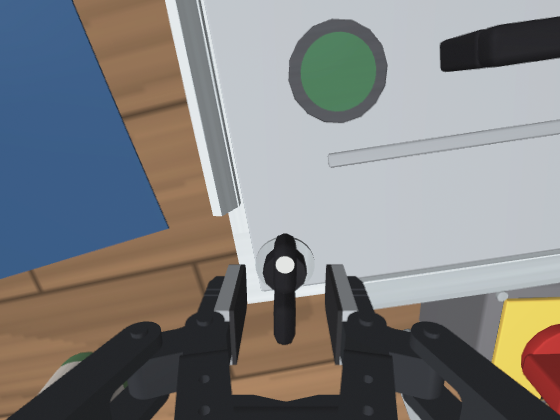

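Request:
send_rows:
  increments:
    - [[0.02, 0, 0.03, 0, 0, 0], [0, 0, 0, 0, 0, 0], [0, 0, 0, 0, 0, 0], [0, 0, 0, 0, 0, 0]]
  grip: 1

```text
clock: 50.7
eef_pos: [0.5756, -0.1076, 0.1348]
tool_rot: [0.111, 0.994, 0.0, 0.0]
ft_force: [-0.7, 0.1, 4.0]
grip_width: 0.0076
```

Request:
send_rows:
  increments:
    - [[0, 0, 0, 0, 0, 0.7], [0, 0, 0, 0, 0, 0.9], [0, 0, 0, 0, 0, 0.9], [0, 0, 0, 0, 0, 0.9], [0, 0, 0, 0, 0, 0.9], [0, 0, 0, 0, 0, 0.9], [0, 0, 0, 0, 0, 0.8], [0, 0, 0, 0, 0, 0.57]]

```text
clock: 51.7
eef_pos: [0.5759, -0.1073, 0.1348]
tool_rot: [0.633, 0.774, 0.001, 0.0]
ft_force: [-0.3, 1.4, 4.0]
grip_width: 0.0076
```

Request:
send_rows:
  increments:
    - [[0, 0, 0, 0, 0, 0], [0, 0, 0, 0, 0, 0]]

```text
clock: 51.95
eef_pos: [0.5759, -0.1073, 0.1348]
tool_rot: [0.632, 0.775, 0.001, 0.0]
ft_force: [0.2, 1.4, 4.1]
grip_width: 0.0075
```

Request:
send_rows:
  increments:
    - [[0, 0, 0, 0, 0, 0], [0, 0, 0, 0, 0, 0], [0, 0, 0, 0, 0, 0]]
  grip: 0.6

```text
clock: 52.32
eef_pos: [0.5751, -0.1077, 0.1337]
tool_rot: [0.632, 0.775, -0.0, -0.0]
ft_force: [0.3, 0.2, 0.4]
grip_width: 0.0342
```

```bash
python3 - <<'E'
from h import *
w=wing(4);plan(w[0],w[1],.1345,101.6);wview('w25')
E
```

```text
t52.33 pos [ 0.5751 -0.1077  0.1337] yaw 101.58 w 0.0342 F [0.3 0.2 0.4] | rot [-0.01 -0.   -0.  ] | shift after turn [ 0.005  0.012 -0.016] n>=1
```

View pics/w25.png

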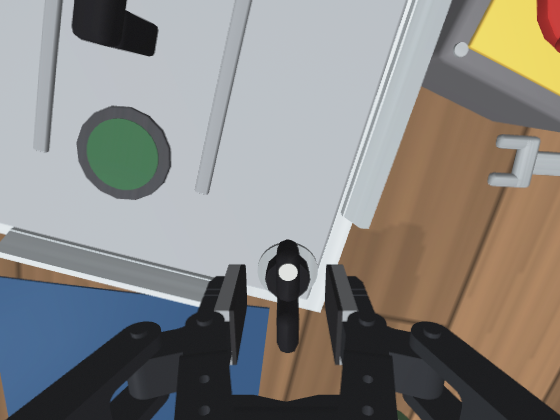

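Request:
send_rows:
  increments:
    - [[0, 0.01, 0, 0, 0, 0], [0, 0, 0, 0, 0, 0], [0, 0, 0, 0, 0, 0], [0, 0, 0, 0, 0, 0]]
  grip: 1

```text
clock: 52.88
eef_pos: [0.5759, -0.1075, 0.1344]
tool_rot: [0.632, 0.775, -0.0, 0.0]
ft_force: [0.1, 0.3, 0.6]
grip_width: 0.0077
```

Request:
send_rows:
  increments:
    - [[0, 0, 0, 0, 0, 0.8], [0, 0, 0, 0, 0, 0.95], [0, 0, 0, 0, 0, 0.95], [0, 0, 0, 0, 0, 0.95], [0, 0, 0, 0, 0, 0.95], [0, 0, 0, 0, 0, 0.95], [0, 0, 0, 0, 0, 0.95], [0, 0, 0, 0, 0, 0.9]]

```text
clock: 53.88
eef_pos: [0.5762, -0.1076, 0.1344]
tool_rot: [0.972, 0.236, 0.0, 0.0]
ft_force: [0.4, -1.0, 0.3]
grip_width: 0.0076
```

Request:
send_rows:
  increments:
    - [[0, 0, 0, 0, 0, 0.05], [0, 0, 0, 0, 0, 0]]

```text
clock: 54.12
eef_pos: [0.5762, -0.1076, 0.1344]
tool_rot: [0.972, 0.235, 0.0, 0.0]
ft_force: [1.1, -0.2, -1.1]
grip_width: 0.0074
```

```bash
python3 - <<'E'
from h import *
w=wing(4);plan(w[0],w[1],.1345,27);print(get_obs()['ft_torque'],get_obs()['joint_pos'].round(2))
E
```

```text
t54.12 pos [ 0.5762 -0.1076  0.1344] yaw 27.18 w 0.0074 F [ 1.1 -0.2 -1.1] | rot [ 0.   -0.    0.02] | shift after turn [-0.007 -0.01  -0.002] n>=1
[-0.14921197 -0.17426354 -0.06990069] [-0.18  0.47  0.06  1.16 -0.    2.48]
```

Request:
send_rows:
  increments:
    - [[0, 0, 0, 0, 0, 0], [0, 0, 0, 0, 0, 0], [0, 0, 0, 0, 0, 0]]
  grip: 0.6

```text
clock: 54.5
eef_pos: [0.5758, -0.1074, 0.1342]
tool_rot: [0.972, 0.234, -0.0, -0.0]
ft_force: [-0.5, -0.0, 0.8]
grip_width: 0.0346
```

```bash
python3 - <<'E'
from h import *
wview('w26')
E
```

```text
(no output)
```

View pics/w26.png

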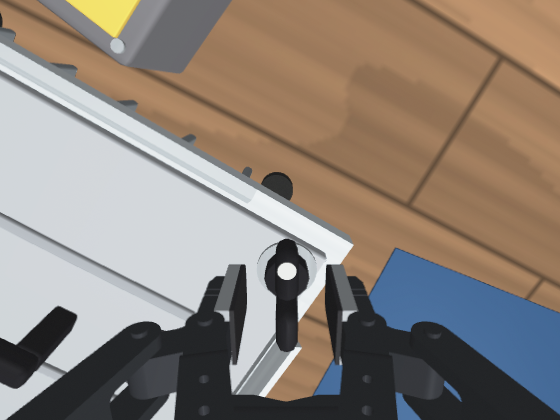

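Request:
send_rows:
  increments:
    - [[0, 0, -0.6, 0, 0, 0], [0, 0, -0.7, 0, 0, -0.8], [0, 0, -0.6, 0, 0, -0.95], [0, 0, 0, 0, 0, -0.95], [0, 0, 0, 0, 0, -0.95], [0, 0, 0, 0, 0, -0.95], [0, 0, 0, 0, 0, -0.95], [0, 0, 0, 0, 0, -0.95]]

```text
clock: 55.55
eef_pos: [0.5758, -0.1074, 0.2293]
tool_rot: [0.692, 0.722, -0.0, -0.0]
ft_force: [-1.7, -0.5, -0.1]
grip_width: 0.0342
```

```bash
python3 - <<'E'
from h import *
w=wing(2);plan(w[0],w[1],.22,101.6)
E
```

```text
t55.55 pos [ 0.5758 -0.1074  0.2293] yaw 92.40 w 0.0342 F [-1.7 -0.5 -0.1] | rot [-0.   -0.   -0.92] | shift after turn [ 5.725 -1.779  0.186] n>=6
```

Wing 4's blade is along the fingers at the tight angle. On to wing 2.

Request:
send_rows:
  increments:
    - [[0, 0, 0, 0, 0, -0.92], [0.82, -0.25, 0, 0, 0, 0], [0.82, -0.25, 0, 0, 0, 0], [0.82, -0.25, 0, 0, 0, 0], [0.82, -0.25, 0, 0, 0, 0], [0.82, -0.25, 0, 0, 0, 0], [0.82, -0.25, 0, 0, 0, 0], [0.82, -0.25, 0, 0, 0, 0]]

```text
clock: 56.55
eef_pos: [0.4332, 0.1581, 0.2295]
tool_rot: [0.634, 0.773, 0.0, 0.0]
ft_force: [0.3, 0.4, 0.6]
grip_width: 0.0345
```

Request:
send_rows:
  increments:
    - [[0, 0, 0.2, 0, 0, 0], [0, 0, 0.2, 0, 0, 0], [0, 0, 0, 0, 0, 0]]

```text
clock: 56.92
eef_pos: [0.4336, 0.1558, 0.2081]
tool_rot: [0.635, 0.773, -0.001, -0.001]
ft_force: [-0.7, 0.1, 0.2]
grip_width: 0.0346
```

```bash
python3 - <<'E'
from h import *
w=wing(2);plan(w[0],w[1],.1345,101.6)
E
```

```text
t56.92 pos [0.4336 0.1558 0.2081] yaw 101.19 w 0.0346 F [-0.7  0.1  0.2] | rot [-0.01  0.   -0.04] | shift after turn [-0.004 -0.052  1.472] n>=2
```

Request:
send_rows:
  increments:
    - [[0, -0.05, 0.4, 0, 0, -0.03], [0, 0, 0.5, 0, 0, 0], [0, 0, 0.4, 0, 0, 0], [0, 0, 0.17, 0, 0, 0], [0, 0, 0, 0, 0, 0], [0, 0, 0, 0, 0, 0]]

```text
clock: 57.68
eef_pos: [0.4323, 0.1564, 0.1366]
tool_rot: [0.632, 0.775, 0.001, 0.0]
ft_force: [-0.3, -0.6, 0.3]
grip_width: 0.0338
```

```bash
python3 - <<'E'
from h import *
w=wing(2);plan(w[0],w[1],.1345,27);wview('w27')
E
```

```text
t57.67 pos [0.4323 0.1564 0.1366] yaw 101.55 w 0.0338 F [-0.3 -0.6  0.3] | rot [ 0.01 -0.01  7.45] | shift after turn [-0.033  0.012  0.042] n>=1
```

View pics/w27.png

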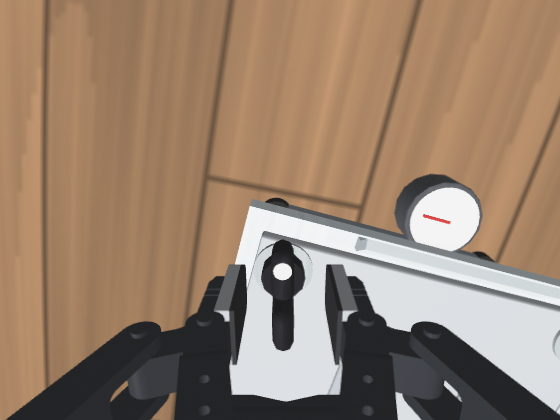

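Request:
send_rows:
  increments:
    - [[-0.02, -0.02, 0.03, 0, 0, 0], [0, 0, 0, 0, 0, 0], [0, 0, 0, 0, 0, 0], [0, 0, 0, 0, 0, 0]]
  grip: 1

```text
clock: 58.22
eef_pos: [0.4311, 0.1552, 0.1348]
tool_rot: [0.632, 0.775, 0.0, 0.0]
ft_force: [-0.2, -1.7, 5.4]
grip_width: 0.008
```

Request:
send_rows:
  increments:
    - [[0, 0, 0, 0, 0, 0.8], [0, 0, 0, 0, 0, 0.95], [0, 0, 0, 0, 0, 0.95], [0, 0, 0, 0, 0, 0.95], [0, 0, 0, 0, 0, 0.95], [0, 0, 0, 0, 0, 0.95], [0, 0, 0, 0, 0, 0.95], [0, 0, 0, 0, 0, 0.9]]

```text
clock: 59.22
eef_pos: [0.4317, 0.155, 0.1348]
tool_rot: [0.972, 0.236, 0.001, 0.001]
ft_force: [0.9, -2.4, 3.7]
grip_width: 0.0077
```

Request:
send_rows:
  increments:
    - [[0, 0, 0, 0, 0, 0.05], [0, 0, 0, 0, 0, 0]]

```text
clock: 59.48
eef_pos: [0.4317, 0.155, 0.1348]
tool_rot: [0.972, 0.235, 0.001, 0.001]
ft_force: [2.3, -3.3, 4.5]
grip_width: 0.0078
```

Request:
send_rows:
  increments:
    - [[0, 0, 0, 0, 0, 0], [0, 0, 0, 0, 0, 0], [0, 0, 0, 0, 0, 0]]
  grip: 0.6

```text
clock: 59.85
eef_pos: [0.4301, 0.1554, 0.1338]
tool_rot: [0.972, 0.234, -0.001, -0.0]
ft_force: [0.6, 1.2, 0.1]
grip_width: 0.0342
```

```bash
python3 - <<'E'
from h import *
w=wing(2);plan(w[0],w[1],.1345,27);wview('w28')
E
```

```text
t59.85 pos [0.4301 0.1554 0.1338] yaw 27.12 w 0.0342 F [0.6 1.2 0.1] | rot [-0.    0.01  0.01] | shift after turn [ 0.016  0.014 -0.014] n>=1
```

View pics/w28.png

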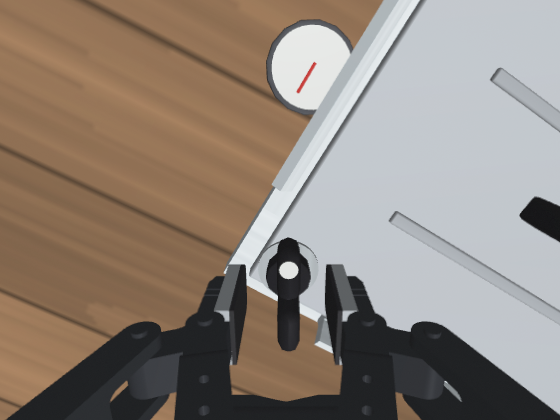

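Request:
send_rows:
  increments:
    - [[0, 0, -0.6, 0, 0, 0], [0, 0, -0.7, 0, 0, -0.95], [0, 0, -0.6, 0, 0, -0.95], [0, 0, 0, 0, 0, -0.95], [0, 0, 0, 0, 0, -0.95], [0, 0, 0, 0, 0, -0.95], [0, 0, 0, 0, 0, -0.95], [0, 0, 0, 0, 0, -0.95]]

```text
clock: 60.9
eef_pos: [0.4305, 0.1553, 0.2291]
tool_rot: [0.683, 0.731, -0.0, -0.0]
ft_force: [0.3, 0.3, 0.8]
grip_width: 0.0337
```

```bash
python3 - <<'E'
from h import *
w=wing(1);plan(w[0],w[1],.22,101.6)
E
```

```text
t60.90 pos [0.4305 0.1553 0.2291] yaw 93.91 w 0.0337 F [0.3 0.3 0.8] | rot [-0.   -0.   -0.77] | shift after turn [-4.864 -1.335  0.182] n>=5
```

Request:
send_rows:
  increments:
    - [[0, 0, 0, 0, 0, -0.77], [-0.81, -0.22, 0, 0, 0, 0], [-0.81, -0.22, 0, 0, 0, 0], [-0.81, -0.22, 0, 0, 0, 0], [-0.81, -0.22, 0, 0, 0, 0], [-0.81, -0.22, 0, 0, 0, 0], [-0.81, -0.22, 0, 0, 0, 0], [0, 0, 0.3, 0, 0, 0]]

```text
clock: 61.9
eef_pos: [0.4141, -0.0984, 0.215]
tool_rot: [0.636, 0.772, 0.001, 0.001]
ft_force: [0.1, 0.4, -0.4]
grip_width: 0.0337
```

Request:
send_rows:
  increments:
    - [[0, 0, 0.1, 0, 0, 0], [0, 0, 0, 0, 0, 0]]

```text
clock: 62.15
eef_pos: [0.4132, -0.0955, 0.209]
tool_rot: [0.634, 0.773, -0.0, -0.001]
ft_force: [0.3, -0.6, -0.5]
grip_width: 0.034
```

```bash
python3 - <<'E'
from h import *
w=wing(1);plan(w[0],w[1],.1345,101.6)
E
```

```text
t62.15 pos [ 0.4132 -0.0955  0.209 ] yaw 101.32 w 0.0340 F [ 0.3 -0.6 -0.5] | rot [-0.01 -0.   -0.03] | shift after turn [-0.018  0.012  1.489] n>=2
```

Request:
send_rows:
  increments:
    - [[-0.01, 0.01, 0.4, 0, 0, -0.02], [0, 0, 0.5, 0, 0, 0], [0, 0, 0.4, 0, 0, 0], [0, 0, 0.19, 0, 0, 0], [0, 0, 0, 0, 0, 0], [0, 0, 0, 0, 0, 0]]

```text
clock: 62.9
eef_pos: [0.4149, -0.0963, 0.1357]
tool_rot: [0.633, 0.774, 0.0, 0.001]
ft_force: [0.1, -0.2, 0.6]
grip_width: 0.0341
```

```bash
python3 - <<'E'
from h import *
w=wing(1);plan(w[0],w[1],.1345,27);wview('w29')
E
```

```text
t62.90 pos [ 0.4149 -0.0963  0.1357] yaw 101.50 w 0.0341 F [ 0.1 -0.2  0.6] | rot [ 0.01 -0.    7.45] | shift after turn [-0.015 -0.009  0.024] n>=1
```

View pics/w29.png

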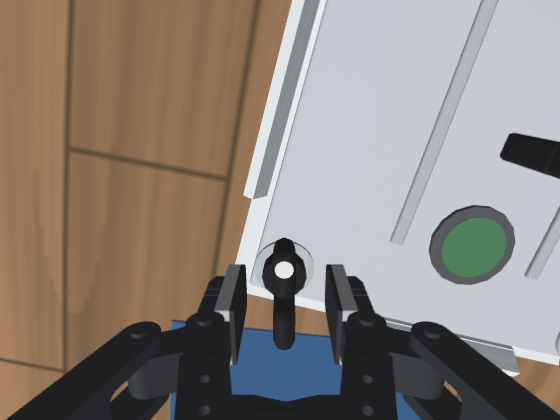

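Request:
send_rows:
  increments:
    - [[0, -0.01, 0.02, 0, 0, 0], [0, 0, 0, 0, 0, 0], [0, 0, 0, 0, 0, 0], [0, 0, 0, 0, 0, 0]]
  grip: 1

```text
clock: 63.45
eef_pos: [0.4142, -0.0965, 0.1344]
tool_rot: [0.633, 0.774, 0.0, 0.001]
ft_force: [-0.6, 0.8, 4.7]
grip_width: 0.0073
```

Request:
send_rows:
  increments:
    - [[0, 0, 0, 0, 0, 0.8], [0, 0, 0, 0, 0, 0.95], [0, 0, 0, 0, 0, 0.95], [0, 0, 0, 0, 0, 0.95], [0, 0, 0, 0, 0, 0.95], [0, 0, 0, 0, 0, 0.95], [0, 0, 0, 0, 0, 0.95], [0, 0, 0, 0, 0, 0.9]]

```text
clock: 64.45
eef_pos: [0.4145, -0.0966, 0.1344]
tool_rot: [0.972, 0.235, 0.001, 0.0]
ft_force: [0.2, 0.1, 4.9]
grip_width: 0.0073
```

Request:
send_rows:
  increments:
    - [[0, 0, 0, 0, 0, 0.05], [0, 0, 0, 0, 0, 0]]

```text
clock: 64.7
eef_pos: [0.4145, -0.0966, 0.1344]
tool_rot: [0.972, 0.235, 0.001, 0.0]
ft_force: [0.7, -0.8, 4.7]
grip_width: 0.0079
```

Request:
send_rows:
  increments:
    - [[0, 0, 0, 0, 0, 0], [0, 0, 0, 0, 0, 0], [0, 0, 0, 0, 0, 0]]
  grip: 0.6

```text
clock: 65.08
eef_pos: [0.4132, -0.0964, 0.1334]
tool_rot: [0.972, 0.234, -0.001, -0.0]
ft_force: [1.0, -0.1, 0.6]
grip_width: 0.0342
```

```bash
python3 - <<'E'
from h import *
w=wing(1);plan(w[0],w[1],.1345,27);wview('w30')
E
```

```text
t65.08 pos [ 0.4132 -0.0964  0.1334] yaw 27.01 w 0.0342 F [ 1.  -0.1  0.6] | rot [-0.    0.01  0.  ] | shift after turn [ 0.016  0.006 -0.023] n>=1
```

View pics/w30.png

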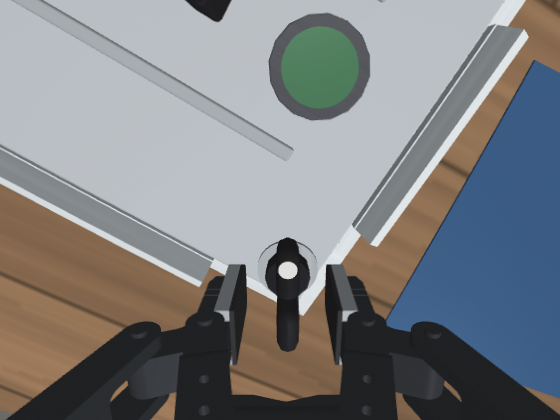

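Request:
send_rows:
  increments:
    - [[0, 0, -0.6, 0, 0, 0], [0, 0, -0.7, 0, 0, -0.95], [0, 0, -0.6, 0, 0, -0.95], [0, 0, 0, 0, 0, -0.95], [0, 0, 0, 0, 0, -0.95], [0, 0, 0, 0, 0, -0.95], [0, 0, 0, 0, 0, -0.95], [0, 0, 0, 0, 0, -0.95]]

```text
clock: 66.12
eef_pos: [0.4135, -0.0964, 0.2286]
tool_rot: [0.683, 0.73, -0.0, -0.0]
ft_force: [-0.7, -0.3, 0.2]
grip_width: 0.0343
```

```bash
python3 - <<'E'
from h import *
w=wing(3);plan(w[0],w[1],.22,101.6)
E
```

```text
t66.12 pos [ 0.4135 -0.0964  0.2286] yaw 93.81 w 0.0343 F [-0.7 -0.3  0.2] | rot [-0.   -0.   -0.78] | shift after turn [3.992 4.48  0.172] n>=5
```

Request:
send_rows:
  increments:
    - [[0, 0, 0, 0, 0, -0.78], [0.665, 0.745, 0, 0, 0, 0], [0.665, 0.745, 0, 0, 0, 0], [0.665, 0.745, 0, 0, 0, 0], [0.665, 0.745, 0, 0, 0, 0], [0.665, 0.745, 0, 0, 0, 0], [0.665, 0.745, 0, 0, 0, 0], [0, 0, 0.3, 0, 0, 0]]

```text
clock: 67.12
eef_pos: [0.5959, 0.146, 0.2131]
tool_rot: [0.633, 0.774, 0.001, 0.0]
ft_force: [-1.0, -1.0, -0.3]
grip_width: 0.0342
```

Request:
send_rows:
  increments:
    - [[0, 0, 0.1, 0, 0, 0], [0, 0, 0, 0, 0, 0]]

```text
clock: 67.38
eef_pos: [0.5927, 0.1417, 0.2081]
tool_rot: [0.635, 0.773, -0.001, -0.001]
ft_force: [0.2, 0.4, 0.5]
grip_width: 0.0342
```

```bash
python3 - <<'E'
from h import *
w=wing(3);plan(w[0],w[1],.1345,101.6)
E
```

```text
t67.38 pos [0.5927 0.1417 0.2081] yaw 101.21 w 0.0342 F [0.2 0.4 0.5] | rot [-0.01  0.   -0.04] | shift after turn [0.048 0.011 1.473] n>=2
```

Request:
send_rows:
  increments:
    - [[0.03, 0.01, 0.4, 0, 0, -0.02], [0, 0, 0.5, 0, 0, 0], [0, 0, 0.4, 0, 0, 0], [0, 0, 0.18, 0, 0, 0], [0, 0, 0, 0, 0, 0], [0, 0, 0, 0, 0, 0]]

```text
clock: 68.12
eef_pos: [0.5947, 0.1443, 0.1361]
tool_rot: [0.633, 0.774, 0.001, 0.001]
ft_force: [-0.8, 0.0, -0.1]
grip_width: 0.0339
```

```bash
python3 - <<'E'
from h import *
w=wing(3);plan(w[0],w[1],.1345,27);wview('w31')
E
```

```text
t68.12 pos [0.5947 0.1443 0.1361] yaw 101.45 w 0.0339 F [-0.8  0.  -0.1] | rot [ 0.01 -0.01  7.45] | shift after turn [-0.037 -0.014  0.033] n>=1
```

View pics/w31.png

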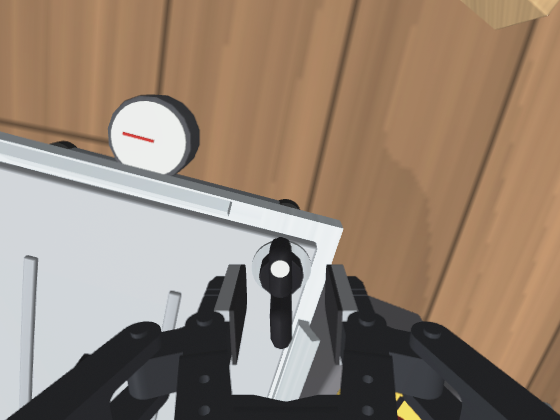

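Request:
send_rows:
  increments:
    - [[0, -0.03, 0.02, 0, 0, 0], [0, 0, 0, 0, 0, 0], [0, 0, 0, 0, 0, 0], [0, 0, 0, 0, 0, 0]]
  grip: 1

```text
clock: 68.68
eef_pos: [0.5927, 0.1442, 0.1345]
tool_rot: [0.633, 0.774, 0.0, 0.0]
ft_force: [-0.9, 0.9, 5.7]
grip_width: 0.0077
```

Request:
send_rows:
  increments:
    - [[0, 0, 0, 0, 0, 0.8], [0, 0, 0, 0, 0, 0.95], [0, 0, 0, 0, 0, 0.95], [0, 0, 0, 0, 0, 0.95], [0, 0, 0, 0, 0, 0.95], [0, 0, 0, 0, 0, 0.95], [0, 0, 0, 0, 0, 0.95], [0, 0, 0, 0, 0, 0.9]]

```text
clock: 69.68
eef_pos: [0.5931, 0.144, 0.1344]
tool_rot: [0.972, 0.235, 0.001, 0.0]
ft_force: [-1.0, -1.3, 4.1]
grip_width: 0.0075
```

Request:
send_rows:
  increments:
    - [[0, 0, 0, 0, 0, 0.05], [0, 0, 0, 0, 0, 0]]

```text
clock: 69.92
eef_pos: [0.5931, 0.144, 0.1345]
tool_rot: [0.972, 0.234, 0.001, 0.0]
ft_force: [-0.3, -1.0, 6.9]
grip_width: 0.0076
```

Request:
send_rows:
  increments:
    - [[0, 0, 0, 0, 0, 0], [0, 0, 0, 0, 0, 0], [0, 0, 0, 0, 0, 0]]
  grip: 0.6

```text
clock: 70.3
eef_pos: [0.5922, 0.1442, 0.1332]
tool_rot: [0.972, 0.234, -0.001, -0.0]
ft_force: [-0.5, -0.5, -0.6]
grip_width: 0.0341
```

```bash
python3 - <<'E'
from h import *
w=wing(3);plan(w[0],w[1],.1345,27);wview('w32')
E
```

```text
t70.30 pos [0.5922 0.1442 0.1332] yaw 27.01 w 0.0341 F [-0.5 -0.5 -0.6] | rot [-0.    0.01  0.  ] | shift after turn [ 0.009  0.007 -0.025] n>=1
```

View pics/w32.png

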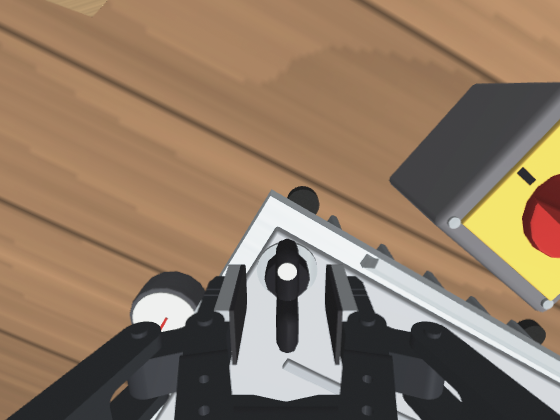

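Request:
send_rows:
  increments:
    - [[0, 0, -0.6, 0, 0, 0], [0, 0, -0.8, 0, 0, -0.9], [0, 0, -0.8, 0, 0, -1], [0, 0, -0.8, 0, 0, -1], [0, 0, -0.4, 0, 0, -1], [0, 0, 0, 0, 0, -1], [0, 0, 0, 0, 0, -1], [0, 0, 0, 0, 0, 0]]

```text
clock: 71.35
eef_pos: [0.5925, 0.1442, 0.3037]
tool_rot: [0.732, 0.681, -0.0, -0.0]
ft_force: [-0.8, -0.1, 0.4]
grip_width: 0.034
```

```bash
python3 - <<'E'
from h import *
plan(.52,.03,.32,86)
E
```

```text
t71.35 pos [0.5925 0.1442 0.3037] yaw 85.87 w 0.0340 F [-0.8 -0.1  0.4] | rot [-0.    0.   -0.01] | shift after turn [-2.379 -1.288 -0.327] n>=3
```

Request:
send_rows:
  increments:
    - [[-0.8, -0.35, -0.1, 0, 0, 0], [-0.8, -0.35, -0.1, 0, 0, 0], [-0.8, -0.35, -0.1, 0, 0, 0], [0, 0, 0, 0, 0, 0], [0, 0, 0, 0, 0, 0]]

```text
clock: 71.97
eef_pos: [0.532, 0.0283, 0.3189]
tool_rot: [0.732, 0.681, 0.0, -0.0]
ft_force: [0.3, -0.2, 0.5]
grip_width: 0.0338
```

```bash
python3 - <<'E'
from h import *
plan(.52,.03,.32,86); wview('w33')
E
```

```text
t71.97 pos [0.532  0.0283 0.3189] yaw 85.87 w 0.0338 F [ 0.3 -0.2  0.5] | rot [ 0.   -0.   -0.01] | shift after turn [ 0.017 -0.242 -0.023] n>=1
```

View pics/w33.png

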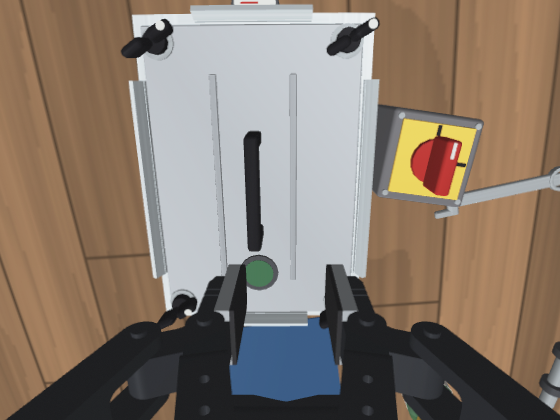

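```bash
python3 - <<'E'
from h import *
c=dict(np.load('pics/w33.npz'));T=np.load('pics/w33_T.npy')
q=plane(c,T,[(402,116),(479,127),(462,202),(385,192)],.099);print('screws',q.round(4),q.mean(0))
d=(q[0]-q[3]+q[1]-q[2]);print('box y yaw',np.degrees(np.arctan2(d[1],d[0])));d=(q[1]-q[0]+q[2]-q[3]);print('x',np.degrees(np.arctan2(d[1],d[0])))
a=cv2.imread('pics/w33.png');cv2.imwrite('pics/crop4.png',cv2.resize(a[95:215,370:490],None,fx=5,fy=5,interpolation=cv2.INTER_CUBIC))
P=cloud(c,T);m=np.zeros(P.shape[:2],bool);m[95:215,370:490]=1;m&=P[...,2]>.132
cx,wh,an=cv2.minAreaRect((P[m][:,:2]*1000).astype(np.float32));print(cx,wh,an,P[m].max(0))
E
```

```text
screws [[ 0.6447  0.0769  0.099 ]
 [ 0.7192  0.0618  0.099 ]
 [ 0.7081 -0.0125  0.099 ]
 [ 0.6293  0.0036  0.099 ]] [0.67531073 0.03244362 0.099     ]
box y yaw 79.79419570973597
x -11.508237904320971
(618.796630859375, 75.10385131835938) (47.74169158935547, 169.8734893798828) 52.325042724609375 [0.68432327 0.10812202 0.45447553]
```

View pics/crop4.png

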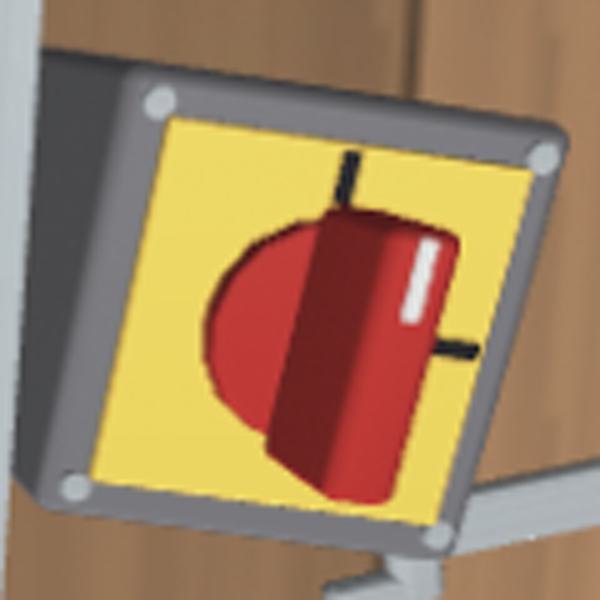

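```bash
python3 - <<'E'
from h import *
c=dict(np.load('pics/w33.npz'));T=np.load('pics/w33_T.npy')
f=lambda L:np.array([(370+a/5,95+b/5) for a,b in L])
q=plane(c,T,f([(385,222),(460,237),(392,502),(330,496)]),.139);print(q.round(4),q.mean(0)); d=(q[0]-q[3]+q[1]-q[2]);print(np.degrees(np.arctan2(d[1],d[0])),[np.linalg.norm(q[i]-q[i-1]) for i in range(4)])
s=plane(c,T,f([(160,103),(544,158),(438,535),(77,487)]),.096);print(s.mean(0)); d=(s[0]-s[3]+s[1]-s[2]);print(np.degrees(np.arctan2(d[1],d[0])))
plan(.668,.034,.25,262)
E
```

```text
[[0.6717 0.0583 0.139 ]
 [0.6849 0.0549 0.139 ]
 [0.676  0.0082 0.139 ]
 [0.6647 0.0101 0.139 ]] [0.67431635 0.0328508  0.139     ]
80.46364987045312 [np.float64(0.04873701192975572), np.float64(0.013622970139359807), np.float64(0.04756819579221633), np.float64(0.011450881850530063)]
[0.67537713 0.03196657 0.096     ]
78.40175443322791
t72.03 pos [0.5321 0.0287 0.3186] yaw 85.94 w 0.0339 F [-0.   0.2  0.6] | rot [  0.     0.   -17.61] | shift after turn [-0.483 -2.676  1.372] n>=3
```

Request:
send_rows:
  increments:
    - [[0, 0, 0, 0, 0, -1], [0, 0, 0, 0, 0, -1], [0, 0, 0, 0, 0, -1], [0, 0, 0, 0, 0, -1], [0, 0, 0, 0, 0, -1], [0, 0, 0, 0, 0, -1], [0, 0, 0, 0, 0, -1], [0, 0, 0, 0, 0, -1]]

```text
clock: 73.03
eef_pos: [0.5322, 0.0294, 0.3181]
tool_rot: [0.119, 0.993, 0.0, -0.001]
ft_force: [0.3, 1.0, -0.1]
grip_width: 0.0339
```

Request:
send_rows:
  increments:
    - [[0, 0, 0, 0, 0, -1], [0, 0, 0, 0, 0, -1], [0, 0, 0, 0, 0, -1], [0, 0, 0, 0, 0, -1], [0, 0, 0, 0, 0, -1], [0, 0, 0, 0, 0, -1], [0, 0, 0, 0, 0, -1], [0, 0, 0, 0, 0, -1]]

```text
clock: 74.03
eef_pos: [0.5322, 0.0294, 0.3181]
tool_rot: [-0.547, 0.837, 0.0, -0.0]
ft_force: [0.0, -0.1, 0.1]
grip_width: 0.0342
```

Request:
send_rows:
  increments:
    - [[0, 0, 0, 0, 0, -1], [0, 0, 0, 0, 0, -0.4], [0, 0, 0, 0, 0, 0]]

```text
clock: 74.4
eef_pos: [0.5322, 0.0292, 0.3182]
tool_rot: [-0.643, 0.766, 0.0, -0.0]
ft_force: [0.5, -0.5, -0.4]
grip_width: 0.0341
```

```bash
python3 - <<'E'
from h import *
plan(.6745,.0325,.22,260)
E
```

```text
t74.40 pos [0.5322 0.0292 0.3182] yaw -100.01 w 0.0341 F [ 0.5 -0.5 -0.4] | rot [ 0.01 -0.   -0.  ] | shift after turn [-0.558 -2.792  1.963] n>=3
```

Request:
send_rows:
  increments:
    - [[-0.14, -0.7, 0.4, 0, 0, 0], [-0.14, -0.7, 0.4, 0, 0, 0], [-0.14, -0.7, 0.5, 0, 0, 0], [-0.14, -0.69, 0.6, 0, 0, 0], [0, 0, 0, 0, 0, 0], [0, 0, 0, 0, 0, 0]]

```text
clock: 75.15
eef_pos: [0.6738, 0.032, 0.2235]
tool_rot: [-0.643, 0.766, 0.0, -0.0]
ft_force: [0.5, -0.4, 0.2]
grip_width: 0.0342
```

```bash
python3 - <<'E'
from h import *
plan(.6745,.0325,.115,260);wview('w34')
E
```

```text
t75.15 pos [0.6738 0.032  0.2235] yaw -100.03 w 0.0342 F [ 0.5 -0.4  0.2] | rot [ 0.01 -0.   -0.  ] | shift after turn [-0.013 -0.012  2.171] n>=3
```

View pics/w34.png

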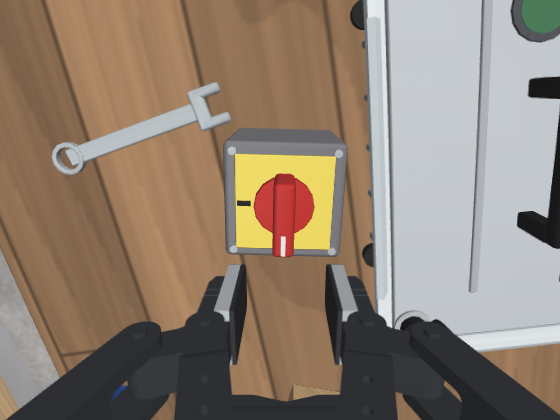

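```bash
python3 - <<'E'
from h import *
c=dict(np.load('pics/w34.npz'));T=np.load('pics/w34_T.npy')
q=plane(c,T,[(285,176),(283,256)],.139);print(q,q.mean(0),np.linalg.norm(q[0]-q[1]));d=q[1]-q[0];print(np.degrees(np.arctan2(d[1],d[0])))
E
```

```text
[[0.66801277 0.00337642 0.139     ]
 [0.67867328 0.05590193 0.139     ]] [0.67334303 0.02963917 0.139     ] 0.05359641338651359
78.52715352228853
```

Request:
send_rows:
  increments:
    - [[0, -0.01, 0.6, 0, 0, 0], [0, 0, 0.7, 0, 0, 0], [0, 0, 0.5, 0, 0, 0], [0, 0, 0.25, 0, 0, 0], [0, 0, 0, 0, 0, 0], [0, 0, 0, 0, 0, 0]]

```text
clock: 75.95
eef_pos: [0.6755, 0.0314, 0.1235]
tool_rot: [-0.643, 0.766, -0.001, 0.001]
ft_force: [0.1, 0.1, -0.9]
grip_width: 0.0342
```

```bash
python3 - <<'E'
from h import *
plan(.6745,.0325,.115,260);wview('w35')
E
```

```text
t75.95 pos [0.6755 0.0314 0.1235] yaw -100.03 w 0.0342 F [ 0.1  0.1 -0.9] | rot [-0.02  0.   -0.  ] | shift after turn [-0.018  0.024  0.17 ] n>=1
```

View pics/w35.png

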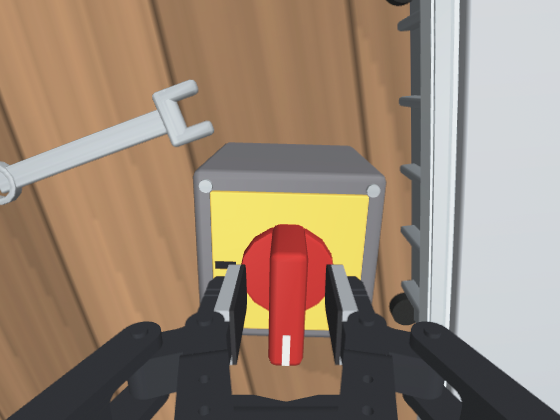

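Request:
send_rows:
  increments:
    - [[0, 0.02, 0.08, 0, 0, 0], [0, 0, 0.04, 0, 0, 0], [0, 0, 0, 0, 0, 0]]

```text
clock: 76.38
eef_pos: [0.6733, 0.0315, 0.115]
tool_rot: [-0.643, 0.766, 0.0, -0.0]
ft_force: [-0.0, -0.1, 0.4]
grip_width: 0.0343
```

Request:
send_rows:
  increments:
    - [[0, 0, 0, 0, 0, 0], [0, 0, 0, 0, 0, 0], [0, 0, 0, 0, 0, 0], [0, 0, 0, 0, 0, 0]]
  grip: 1

```text
clock: 76.88
eef_pos: [0.6748, 0.0313, 0.1158]
tool_rot: [-0.642, 0.767, -0.001, 0.001]
ft_force: [4.8, -0.7, -0.0]
grip_width: 0.0133
```

Request:
send_rows:
  increments:
    - [[0, 0, 0, 0, 0, 0.6], [0, 0, 0, 0, 0, 0.9], [0, 0, 0, 0, 0, 0.9], [0, 0, 0, 0, 0, 0.9], [0, 0, 0, 0, 0, 0.9], [0, 0, 0, 0, 0, 0.9], [0, 0, 0, 0, 0, 0.9], [0, 0, 0, 0, 0, 0.9]]

```text
clock: 77.88
eef_pos: [0.6741, 0.0323, 0.1158]
tool_rot: [-0.094, 0.996, 0.0, 0.001]
ft_force: [3.6, 1.4, 1.0]
grip_width: 0.013
```

Request:
send_rows:
  increments:
    - [[0, 0, 0, 0, 0, 0.9], [0, 0, 0, 0, 0, 0.9], [0, 0, 0, 0, 0, 0.2], [0, 0, 0, 0, 0, 0]]

```text
clock: 78.38
eef_pos: [0.6741, 0.0326, 0.1157]
tool_rot: [0.077, 0.997, 0.001, 0.001]
ft_force: [3.8, 5.0, 0.4]
grip_width: 0.0131
```

```bash
python3 - <<'E'
from h import *
plan(.6745,.0325,.115,170);print(get_obs()['ft_torque'])
E
```

```text
t78.38 pos [0.6741 0.0326 0.1157] yaw 171.14 w 0.0131 F [3.8 5.  0.4] | rot [0.01 0.01 0.11] | shift after turn [-0.008  0.     0.015] n>=1
[ 0.72896208 -0.67164134 -0.06494312]
```

Turned ~89°. Release, retreat straight up, and verify everything.

Request:
send_rows:
  increments:
    - [[0, 0, 0, 0, 0, 0], [0, 0, 0, 0, 0, 0], [0, 0, 0, 0, 0, 0]]
  grip: 0.5

```text
clock: 78.75
eef_pos: [0.6728, 0.031, 0.1148]
tool_rot: [0.079, 0.997, -0.0, -0.001]
ft_force: [0.3, 0.5, 0.4]
grip_width: 0.0424
```

Request:
send_rows:
  increments:
    - [[0, 0, -0.4, 0, 0, 0], [0, 0, -0.7, 0, 0, 0], [0, 0, -0.8, 0, 0, 0], [0, 0, -0.8, 0, 0, 0], [0, 0, -0.8, 0, 0, 0], [0.8, 0, -0.2, 0, 0, 0], [0.8, 0, 0, 0, 0, 0], [0.8, 0, 0, 0, 0, 0]]

```text
clock: 79.75
eef_pos: [0.5536, 0.0501, 0.3002]
tool_rot: [0.079, 0.997, -0.0, -0.0]
ft_force: [-0.2, -0.2, 1.4]
grip_width: 0.0431
```

Request:
send_rows:
  increments:
    - [[0.6, -0.3, -0.2, 0, 0, 0], [0.5, -0.3, -0.2, 0, 0, 0], [0, 0, 0, 0, 0, 0], [0, 0, 0, 0, 0, 0]]

```text
clock: 80.25
eef_pos: [0.4963, 0.0293, 0.3202]
tool_rot: [0.079, 0.997, 0.0, 0.0]
ft_force: [0.3, 0.6, -0.3]
grip_width: 0.0427
```

```bash
python3 - <<'E'
from h import *
plan(.5,.03,.35);wview('w36');save('top','t9');save('scene','s9')
E
```

```text
t80.25 pos [0.4963 0.0293 0.3202] yaw 170.97 w 0.0427 F [ 0.3  0.6 -0.3] | rot [0. 0. 0.] | shift after turn [-0.07   0.026 -0.595] n>=1
```

View pics/w36.png

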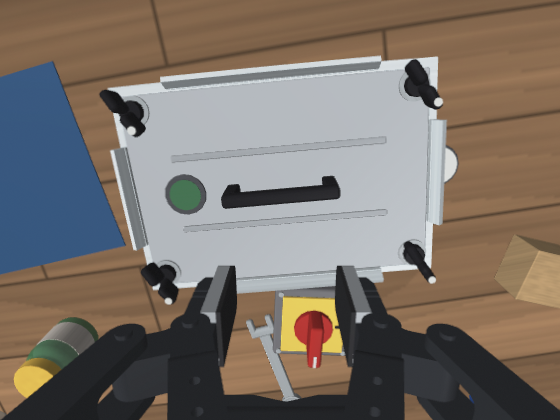

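View pics/s9.png

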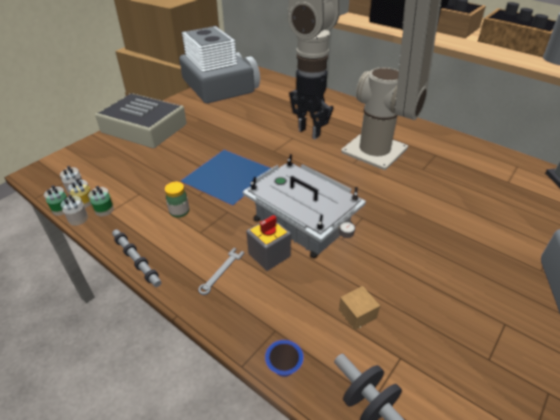

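```bash
python3 - <<'E'
from h import *
c=dict(np.load('pics/w36.npz'));T=np.load('pics/w36_T.npy');P=cloud(c,T)
for (u,v) in [(200,130),(380,110),(220,255),(390,240),(280,170)]: print(P[v,u].round(4))
r=plane(c,T,[(173,159),(385,140),(186,230),(387,212)],.115);print('centre',r.mean(0)); d=r[1]-r[0]+r[3]-r[2];print('yaw y',np.degrees(np.arctan2(d[1],d[0])))
q=plane(c,T,[(315,314),(314,366)],.139);d=q[1]-q[0];print('iso bar',q,np.degrees(np.arctan2(d[1],d[0])),'OFF was 80; ON -10')
print(get_obs()['ft_force'])
E
```

```text
[ 0.4394 -0.0405  0.1138]
[0.4475 0.1235 0.1139]
[ 0.5649 -0.0488  0.1138]
[0.5759 0.1235 0.1135]
[0.4877 0.0257 0.114 ]
centre [0.50344273 0.02513078 0.115     ]
yaw y 86.21558570585307
iso bar [[0.63231696 0.03778511 0.139     ]
 [0.69600856 0.0283334  0.139     ]] -8.44097695977938 OFF was 80; ON -10
[ 0.16737413 -0.10864678 -0.53692659]
```

Everything checks out; handing in.

```bash
python3 -c "
from workcell import *
print(job_done())"
```

```text
the job is handed in; nothing more can be done
None
```

I finished the whole task and handed it in at about 80 s of the 210 s allowed. `job_done` reports no verdict.

- **Parts:** Three parts were on the mat: the grey-crown piston, the tan-crown piston and the gear. The float bowl was absent. I set all three upright on the rack, letting each go only once it had reached the rack.
- **Cover:** It went home with its +x side towards the chamber's −x side, half a turn round, which fits. The last wrist view puts it within about 1.5 mm of the chamber centre, turned about 0.1° and level. The plate top read 0.1135–0.114 m, where 0.113 m is expected and the camera reads about 1 mm high.
- **Wing screws:** I turned screws 1, 3, 2 and 4 to half-way, then 4, 2, 1 and 3 to about 2.6 rad. In the last view all four blades point the same way, at the tight angle.
- **Isolator:** I turned it last, by about 89°. The final picture shows the bar at about −8°, where it read about 80° when OFF.

In the last scene picture the jar, box and spanner look unmoved; I judged this by eye. I couldn't see the parts once the cover was on. The last view of them, just before, showed all three standing on the rack. The arm is well clear and touches nothing. None of the checks failed.

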